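Eject core plugs through guide tubes and tip them into the sieve

ROBOT

A 6-joint arm with a two-finger parallel gripper is mounted at the origin on the work surface. World frame = base frame: x ahead of the robot, y to its left, z up, the work surface at z = 0. Lengths are in mm, angles in degrees, forces in N, time in s.
With the tool pointing down it reaches from about 300 to 850 mm from the base axis. Payload 4.2 kg.
Tool frame: the origin (TCP) lies at the very end of the fingers, on their centre line; the grasp point (between the pads) lies 19 mm behind it; z points along the fingers, y is the direction in which the jaws open and shut (so a half turn about z gives the same grasp; the last joint's range is limited). The gripper opens to 91 mm and grips with 3 to 60 N. Pads are 32 mm wide; open, the fingers measure 118 mm over their backs; the gripper's body (76 mm by 178 mm) begins 60 mm behind the grasp point.
Start: joints at [75, 18.312, 89.639, -0, 72.044, -1.146], TCP at [137.685, 558.288, 213.976] pointing down, gripper open.
Joint ranges: [-177.97, 177.97], [-48.28, 115.42], [12.27, 149.76], [-77.06, 257.06], [2.81, 150.46], [-146.56, 146.56]. Speed limits (degrees/s): [147.25, 147.25, 180, 180, 180, 180].

INTERFACE

Orientations are given as [roll, pitch, yaw] about the fixed x, y, z axes, in that order (R = Rz(yaw) Ry(pitch) Rx(roll)).
In Python, from workcell import monitor, eyes, job gives the robot as it stands.
- The arm moves only by the tool move_arm, never from a script. Its argument "increments" is a list that holds one entry, the list of rows, each a list of 7 numbers: the opening, from 0 (shut) to 1 (fully open), then the shift along the tool's x, y, z in cm, then the turn, a rotation vector about the tool's x, y, z in rad. In form: [[[jaw, x, y, z, ax, ay, az], ...]]. A call has 1 to 12 rows; each row shifts and turns the pose as measured when the row begins, along the tool's axes as they then stand; what a row does not reach is not made up. A row lasts 1/8 s, in which the tool goes at most 62.5 mm and 10.7 degrees, less where a joint would pass 70% of its speed; a pose out of reach is approached as far as the arm can. A call is refused whole if a number of a shift passes 6.25 or a number of a turn 0.188, either way. A call with a gripper value outside its range is refused whole. The fingers move at their own pace and stop on an object; "force" is the grip in N (left out, the last holds). Time passes only in rows, so rows that do not move let the fingers close. It gives the time, the measured TCP pose, the force and the opening at its end, in the units of the state.
- monitor.state(): the state, without advancing time (a new reading comes with each control period).
- eyes.grab_frame(name): name is "side" or "top" or "wrist"; returns a dict with "color" (384x512x3 uint8, red, green, blue), "z_map" (384x512 float32, mm along the optical axis (not along the pixel's ray), 0 where there is no reading), "camera_matrix" (3x3 intrinsics, pixels), "rvec" (rotation vector, rad) and "tvec" (3), from world to camera coordinates, as OpenCV has them. Camera axes: x right, y down, z forward; pixel columns grow to the right and rows downward; lengths in mm; the calibration is good to about 2 mm. A picture is of the moment at which its call begins.
- job.job_done(): hands the job in, once; it reports no verdict.
The state is a dict: "time_s": time; "qpos": joint angles; "qvel": joint speeds; "effort": joint torques, N m; "ee_pos": TCP position; "ee_rot": TCP orientation; "force": force on the tool from outside, world axes, zero at the start; "torque": the same for the moment, N m; "gripper_width": finger opening in mm.
Only numpy, scipy, OpenCV 4.12 (cv2) and the standard library are available. Lean on these libraries where they do the work, as an engineer would, in place of code of your own. Each camera call takes 0.05 s, during which the arm holds its last target. There are 200 camera calls.

TASK

Take the steel pouring pan off its green mat and stand it under the outlets of the ejector rack, then feed the red-gripped push rod straight through the guide tube of each lane that holds core plugs, so that every plug drops into the pan; never take plugs from the channels with the fingers. When all plugs are in the pan, tip it over the brass sieve so that they all end up in the sieve, stand the pan upright on its mat again, and see that the push rod lies back on its rest the way it lay before. Do not disturb the bottle, the tube block or the beaker.

Things in the scene. Friction and masses are not known exactly. Their poses are not given: they have to be found in the camera images.
- rack: rack, 88 mm wide, three lanes along its y axis at x = -28, 0, 28 mm. y 150 to 80 mm: closed guide tubes, blue roof, bore 14 x 14 mm, axis 90 mm high; y 80 to 0: open channels 19 mm wide, floor 82 and walls 102 mm high, underside 77 mm, free below for y < 48 mm, ending in an open edge at y = 0. The rod enters at y = 150 and travels to -y. Origin on the bench below the middle of the outlet edge
- drop (a point): point on the bench below the outlets, 22 mm beyond the outlet edge (rack y = -22 mm) on the middle lane's line: with the pan's mouth centre above it, and the pan's x axis along the rack's x axis, plugs pushed from any lane fall into the pan
- rod: loose straight push rod, 0.3 kg: a red square grip block 30 x 30 mm, 36 mm long (rod's own y), with a steel shaft 10 mm in diameter and 205 mm long going out from it along the rod's own -y. Origin at the centre of the grip block, on the shaft's axis; the centre of mass is some 24 mm from it towards the tip. At the start it lies level on its rest
- rod_tip (a point): free end of the push rod's shaft, 223 mm from the centre of its grip block
- rest: fixed grey rod rest, 110 mm wide (x), 3 mm thick, reaching from y = +60 to -210 mm, with a wooden rib (top 13 mm above the bench, y = -155 to -185 mm) over its full width, which carries the shaft. Origin on the bench below the usual place of the centre of the rod's grip; the shaft points to the rest's -y
- pan: loose light steel pouring pan, 0.18 kg, open on top. Outside 125 mm long (x = -73 to +52 mm), 82 mm wide, 45 mm high, walls 3 mm. Origin at the underside, z up. Its -x end is the pouring lip: inside, a 32 degree ramp rises from the floor (x = 0) to the lip. A black upright handle plate, 12 mm thick in y, stands out at the +x end (x = 52 to 102 mm, z = 25 to 80 mm)
- pan_handle (a point): point to grip on the pan's handle plate: x = 80, y = 0, z = 66 mm in the pan's frame
- pan_lip (a point): middle of the pan's pouring lip: x = -72, y = 0, z = 45 mm in the pan's frame; the pan pours when this side is tipped down
- pan_mouth (a point): centre of the pan's open mouth: x = -10, y = 0, z = 45 mm in the pan's frame
- mat: fixed green mat, 190 x 150 mm, 3 mm thick, where the pan stands. Origin on the bench below its centre
- sieve: fixed round brass test sieve, 200 mm across, 50 mm high, wall 3 mm, its mesh floor 5 mm above the bench. Origin below its centre
- bottle: bystander: clear bottle with blue cap, 60 mm across, 130 mm high; origin under its centre
- tubes: bystander: white block 60 x 120 mm with eight red-capped tubes, 82 mm high; origin under its centre
- beaker: bystander: glass beaker, 70 mm across, 70 mm high; origin under its centre
- mouth0 (a point): centre of the entry mouth of lane 0's guide tube (rack x = -28 mm, y = 150 mm, 90 mm above the bench); the square bore has no flare and leads straight into that lane's open channel
- mouth1 (a point): centre of the entry mouth of lane 1's guide tube (rack x = 0 mm, y = 150 mm, 90 mm above the bench); the square bore has no flare and leads straight into that lane's open channel
- mouth2 (a point): centre of the entry mouth of lane 2's guide tube (rack x = 28 mm, y = 150 mm, 90 mm above the bench); the square bore has no flare and leads straight into that lane's open channel
- plug0: orange-brown ceramic core plug, 16 mm in diameter, 24 mm long along its own y, 14 g, origin at its centre; it may be absent. If present it starts lying in the open channel of lane 0
- plug1: orange-brown ceramic core plug, 16 mm in diameter, 24 mm long along its own y, 14 g, origin at its centre; it may be absent. If present it starts lying in the open channel of lane 0
- plug2: orange-brown ceramic core plug, 16 mm in diameter, 24 mm long along its own y, 14 g, origin at its centre; it may be absent. If present it starts lying in the open channel of lane 1
- plug3: orange-brown ceramic core plug, 16 mm in diameter, 24 mm long along its own y, 14 g, origin at its centre; it may be absent. If present it starts lying in the open channel of lane 1
- plug4: orange-brown ceramic core plug, 16 mm in diameter, 24 mm long along its own y, 14 g, origin at its centre; it may be absent. If present it starts lying in the open channel of lane 2
- plug5: orange-brown ceramic core plug, 16 mm in diameter, 24 mm long along its own y, 14 g, origin at its centre; it may be absent. If present it starts lying in the open channel of lane 2

How it is judged:
By the outcome, as a careful person would: the job done as asked, in the order asked, and still so for the second after the job is handed in, with the robot touching nothing.
Of plug0, plug1, plug2, plug3, plug4, plug5 only 3 to 6 are there at a start; the rules pass over those that are not, and their reading is None.
At some moment in a run one of rod, pan may be knocked a few centimetres aside while the robot is not near it.
It also fails if it takes over 210 s, if anything falls off the work surface, if the arm or the gripper's body presses on something with over 40 N, if the wrist force passes 120 N, or if a joint passes its speed limit or range.

## Working session

There is one attempt and no reset: what is moved stays moved. The work goes in short steps, Python scripts to look and compute and a tool call to move; the robot and the scene stay as the last step left them, time stands still between calls to the robot, and variables do not carry over. Pictures are saved under pics/ and viewed, about 12 in all and at most 16, crops included, and the job is handed in when it is done.

Besides the shell and the picture viewer there is one more tool, called after ">>>" as name(argument=value, ...), one argument or row to a line, values as JSON. move_arm: Moves the arm, as the interface text tells. Its arguments: {"type":"object","properties":{"increments":{"type":"array"},"force":{"type":"number"}},"required":["increments"]}

```bash
mkdir -p pics; ls
cat > h.py <<'E'
import numpy as np, cv2
from workcell import monitor, eyes, job
from scipy.spatial.transform import Rotation as R
def grab(n):
    f=eyes.grab_frame(n); np.savez('/tmp/%s.npz'%n,**f); return f
def load(n): return dict(np.load('/tmp/%s.npz'%n))
def world(f,u=None,v=None):
    K=f['camera_matrix'];Rm=cv2.Rodrigues(f['rvec'])[0];t=np.ravel(f['tvec'])
    if u is None: v,u=np.mgrid[0:384,0:512]
    z=f['z_map'][v,u]
    p=np.stack([(u-K[0,2])/K[0,0]*z,(v-K[1,2])/K[1,1]*z,z],-1)
    return (p-t)@Rm
def ray(f,u,v,h):
    K=f['camera_matrix'];Rm=cv2.Rodrigues(f['rvec'])[0];t=np.ravel(f['tvec'])
    d=np.array([(u-K[0,2])/K[0,0],(v-K[1,2])/K[1,1],1])@Rm; c=-t@Rm
    return c+d*(h-c[2])/d[2]
def save(f,n,box=None,s=1):
    im=f['color'][:,:,::-1]
    if box: im=im[box[1]:box[3],box[0]:box[2]]
    cv2.imwrite('pics/'+n,cv2.resize(im,None,fx=s,fy=s,interpolation=cv2.INTER_CUBIC))
def pose():
    s=monitor.state(); return np.array(s['ee_pos']),R.from_euler('xyz',s['ee_rot'],degrees=True)
def delta(p,rpy):
    """shift (cm) in tool axes and rotvec (rad) to target"""
    c,r=pose(); g=R.from_euler('xyz',rpy,degrees=True)
    print('shift cm',np.round(r.inv().apply(np.array(p)-c)/10,2),'rot',np.round((r.inv()*g).as_rotvec(),3))
E
python3 - <<'E'
from h import *
print(monitor.state())
a=grab('top');b=grab('side');c=grab('wrist')
im=np.hstack([a['color'],b['color']])
save(a,'top.png',s=1.5);save(b,'side.png',s=1.5)
for f in(a,b,c): print(-np.ravel(f['tvec'])@cv2.Rodrigues(f['rvec'])[0],f['camera_matrix'][0,0])
E
```

```text
pics
{'time_s': 0.0, 'qpos': array([ 7.49991050e+01,  1.83524733e+01,  8.97067901e+01,  8.39102846e-04,
        7.20409108e+01, -1.14805181e+00]), 'qvel': array([ 0.00257647,  0.08014713,  0.00856894, -0.00552149, -0.01410889,
       -0.0362232 ]), 'effort': array([-4.94904834e-04, -4.12455010e+01, -2.31978554e+01,  7.28070200e-02,
        4.54813137e-02, -1.22059678e-04]), 'ee_pos': array([137.56000818, 557.79693005, 213.10931056]), 'ee_rot': array([-1.79899862e+02, -2.80468882e-03,  1.66146895e+02]), 'force': array([0.2174216 , 0.23625833, 0.22323273]), 'torque': array([-0.01399104,  0.01320952, -0.03443694]), 'gripper_width': 91.3652191536538}
[ 530.35052477  -11.32991047 1097.47149512] 367.26966053176517
[393.63794234 597.27387475 720.85588603] 366.769967585998
[ 72.39569145 574.06318561 384.6302005 ] 320.48718365409
```

View pics/top.png

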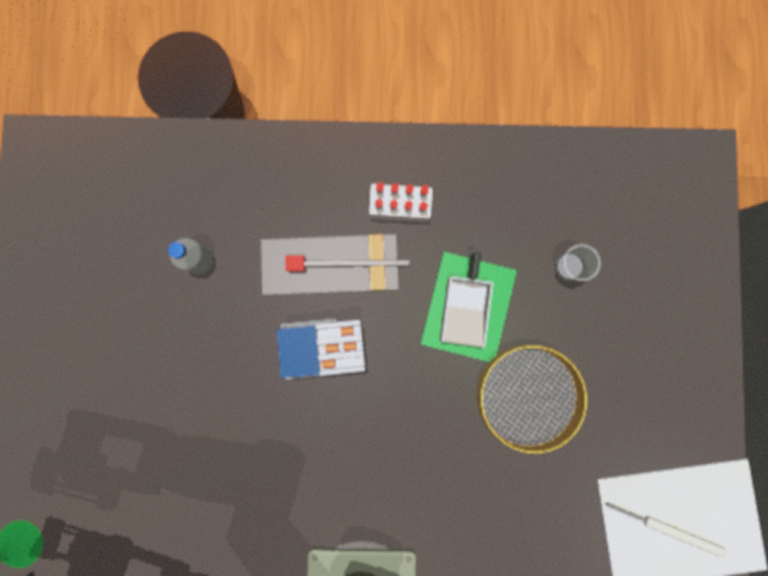

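View pics/side.png

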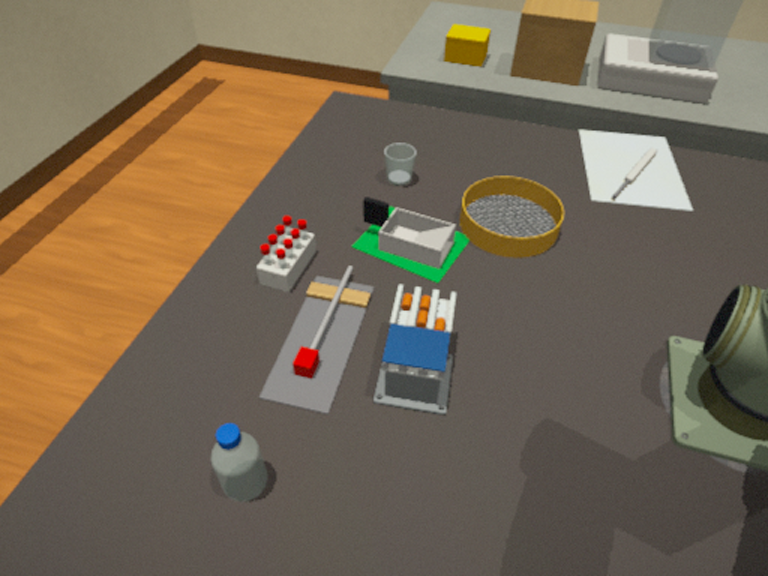

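The top view shows, in 768-px coordinates:
- **Plugs:** four in total. One is in the upper lane (347,331), two in the middle lane (332,348 and 350,347) and one in the lower lane (329,364).
- **Rod:** grip at (295,263), tip at (408,262).
- **Pan:** on the green mat around (467,310), handle at (474,265).
- **Sieve:** centred at (533,398).

The side view agrees with this.

Run:
```python
from h import *
for n in('top','side'):
    f=load(n);W=world(f);hsv=cv2.cvtColor(f['color'],cv2.COLOR_RGB2HSV);H,S,V=[hsv[...,i].astype(int) for i in range(3)]
    X,Y,Z=W[...,0],W[...,1],W[...,2]
    ok=f['z_map']>0
    def rep(name,m):
        m=m&ok
        nc,l,st,c=cv2.connectedComponentsWithStats(m.astype(np.uint8))
        for i in range(1,nc):
            if st[i,4]<12: continue
            p=W[l==i]; r=cv2.minAreaRect(p[:,:2].astype(np.float32))
            print(n,name,st[i,4],'med',np.round(np.median(p,0)),'z90',round(np.percentile(p[:,2],90)),'rect',np.round(r[0],1),np.round(r[1],1),round(r[2],1))
    tab=(X>200)&(X<800)&(abs(Y)<500)
    rep('blue',tab&(H>100)&(H<125)&(S>120)&(V>60))
    rep('red',tab&((H<5)|(H>174))&(S>180)&(V>120))
    rep('orange',tab&(H>=6)&(H<16)&(S>170)&(V>120)&(Z>60))
    rep('green',tab&(H>50)&(H<75)&(S>150)&(V>60))
    rep('black',tab&(V<50)&(Z>40)&(Z<90)&(Y<50))
    rep('brass',tab&(H>15)&(H<28)&(S>150)&(Z>35)&(Z<60))
    rep('pan',tab&(Z>35)&(Z<50)&(S<60)&(Y<0)&(Y>-150)&(X>380)&(X<600))
    rep('wall',tab&(Z>96)&(Z<106)&(S<60)&(V>120)&(X>350)&(X<500))
    rep('wood',tab&(H>10)&(H<25)&(S>70)&(V>120)&(Z>5)&(Z<22)&(X>450))
    rep('shaft',tab&(S<60)&(V>110)&(Z>11)&(Z<25)&(X>490)&(X<580)&(Y<200)&(Y>-80))
    rep('gray',tab&(S<60)&(Z>0)&(Z<8)&(V>85)&(X>470)&(X<600))
```

```text
top blue 85 med [660. 336. 130.] z90 132 rect [665.4 361.7] [79.  24.3] 75.7
top blue 743 med [484. 121. 101.] z90 103 rect [483.2 120.8] [82.6 65.9] 6.3
top brass 18 med [ 428. -412.   41.] z90 46 rect [ 430.7 -410.1] [38.4  3. ] 17.5
top wall 105 med [478.  45. 102.] z90 104 rect [478.5  44.7] [12.  80.2] 9.6
top wall 85 med [451.  42. 102.] z90 104 rect [451.1  42.3] [ 7.4 81.4] 6.9
top wood 153 med [690. -18.  13.] z90 16 rect [690.2 -17.1] [49.1 26.9] 1.0
top wood 157 med [627. -20.  13.] z90 15 rect [627.4 -21.3] [47.8 26.7] 1.1
top gray 2666 med [547. 295.   1.] z90 4 rect [534.9 267.6] [129.8 464.4] 0.1
top gray 35 med [595. 293.   1.] z90 4 rect [590.8 290.3] [15.1 47.7] 1.2
top gray 1000 med [544. -54.   2.] z90 3 rect [534.9 -47. ] [127.9 164.3] 1.1
top gray 18 med [578. 278.   1.] z90 3 rect [577.2 278. ] [23.8 10.5] 34.9
top gray 221 med [ 583. -202.    6.] z90 8 rect [ 580.6 -199.1] [36.  71.6] 1.2
top gray 1502 med [ 541. -401.    1.] z90 3 rect [ 536.3 -383.3] [233.2 128.3] 88.9
top gray 14 med [539. 103.   5.] z90 7 rect [538. 100.] [15.7 12.1] 81.5
top gray 92 med [
[... 2369 characters left out ...]
ay 73 med [ 584. -220.    6.] z90 8 rect [ 582.  -222.6] [35.6 33.7] 88.8
side gray 66 med [ 504. -197.    6.] z90 7 rect [ 505.7 -188.2] [76.2 13.3] 83.7
side gray 12 med [ 586. -155.    6.] z90 7 rect [ 584.  -154.3] [ 3.2 31.2] 79.3
side gray 113 med [ 480. -118.    1.] z90 2 rect [ 482.8 -127.3] [105.8  25.2] 89.5
side gray 4744 med [545. 273.   1.] z90 2 rect [535.  157.1] [130.  569.7] 0.0
side gray 13 med [563.  21.   1.] z90 2 rect [563.   20.9] [ 6.4 20.5] 66.4
side gray 31 med [592. 234.   1.] z90 2 rect [591.8 235.1] [29.6 10.9] 75.7
side gray 15 med [578. 222.   1.] z90 2 rect [577.5 221.5] [8.9 8.5] 21.5
side gray 28 med [486. 402.   1.] z90 2 rect [485.3 400.5] [21.7  9.7] 19.9
```

Run:
```python
from h import *
delta([600,-198,215],[180,0,175])
```

```text
shift cm [-63.   -62.32  -0.09] rot [-0.001 -0.    -0.155]
```

>>> move_arm(
  increments=[
    [[1,-4.2,-4.15,0,0,0,0],[1,-4.2,-4.15,0,0,0,0],[1,-4.2,-4.15,0,0,0,0],[1,-4.2,-4.15,0,0,0,0],[1,-4.2,-4.15,0,0,0,0],[1,-4.2,-4.15,0,0,0,0],[1,-4.2,-4.15,0,0,0,0],[1,-4.2,-4.15,0,0,0,0],[1,-4.2,-4.15,0,0,0,0],[1,-4.2,-4.15,0,0,0,0],[1,-4.2,-4.15,0,0,0,0],[1,-4.2,-4.15,0,0,0,0]],
  ],
)

```text
time_s: 1.65
ee_pos: [518.3, -60.9, 212.5]
ee_rot: [180.0, 0.2, 166.6]
force: [0.1, 0.4, -0.5]
gripper_width: 91.1
```

Run:
```python
from h import *
delta([600,-198,215],[180,0,175])
```

```text
shift cm [-11.13 -11.44  -0.22] rot [ 0.001  0.003 -0.147]
```

>>> move_arm(
  increments=[
    [[1,-3.9,-4,0,0,0,0],[1,-3.9,-4,0,0,0,0],[1,-3.9,-3.9,0,0,0,0],[1,0,0,0,0,0,-0.147],[1,0,0,0,0,0,0],[1,0,0,0,0,0,0]],
  ],
)

```text
time_s: 2.4
ee_pos: [607.2, -213.2, 209.0]
ee_rot: [179.9, -0.0, 174.7]
force: [-0.8, 0.6, 0.8]
gripper_width: 91.1
```

Run:
```python
from h import *
f=grab('wrist'); save(f,'w1.png',s=1.4); print(pose()[0])
W=world(f); hsv=cv2.cvtColor(f['color'],cv2.COLOR_RGB2HSV)
K=f['camera_matrix'];print(cv2.Rodrigues(f['rvec'])[0][2])
m=(W[...,2]>76)&(W[...,2]<86)&(hsv[...,2]<70)&(W[...,0]>570)
p=W[m];print(m.sum(),cv2.minAreaRect(p[:,:2].astype(np.float32)),p.mean(0))
m=(W[...,2]>42)&(W[...,2]<48)&(hsv[...,1]<80)&(f['z_map']>0)&(W[...,0]<640)
p=W[m];print(m.sum(),cv2.minAreaRect(p[:,:2].astype(np.float32)),p.mean(0))
```

```text
[ 607.15286453 -213.00968883  209.08275098]
[ 0.24049115 -0.02069122 -0.97043077]
173 ((646.8453369140625, -203.47711181640625), (11.985255241394043, 44.566524505615234), 83.67539978027344) [ 645.50077304 -204.88485757   82.33400484]
1341 ((568.08984375, -276.02935791015625), (133.65225219726562, 268.259765625), 2.772932291030884) [ 536.67773094 -195.04983064   45.4252051 ]
```

View pics/w1.png

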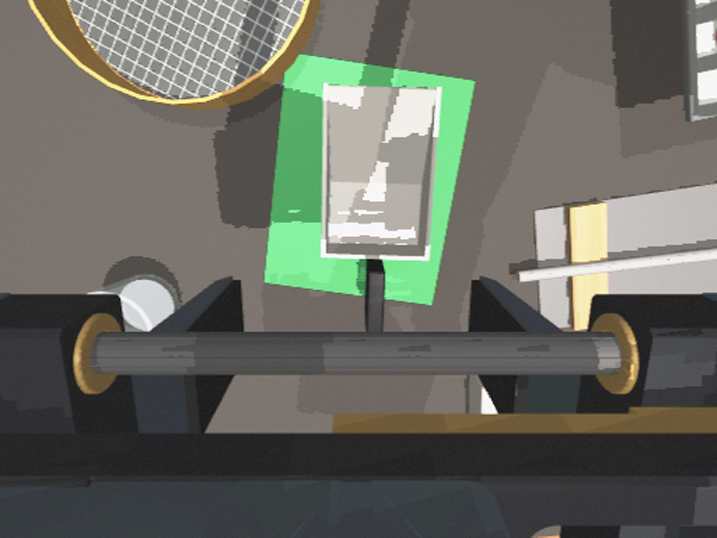

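The wrist image shows the pan at px (375,170), its handle plate at (375,295) running under the gripper, the mat and the sieve edge at upper left. The pan's yaw is about -6°.

Run:
```python
from h import *
delta([652,-204,50],[180,0,174])
```

```text
shift cm [-4.39  1.28 15.91] rot [ 0.002 -0.001  0.013]
```

>>> move_arm(
  increments=[
    [[1,-4.4,1.3,0,0,0,0],[1,0,0,0,0,0,0],[1,0,0,5,0,0,0],[1,0,0,4,0,0,0],[1,0,0,2,0,0,0],[1,0,0,0,0,0,0]],
  ],
)

```text
time_s: 3.2
ee_pos: [649.9, -200.5, 99.4]
ee_rot: [180.0, -0.0, 174.7]
force: [0.2, -1.0, 0.2]
gripper_width: 91.2
```

Run:
```python
from h import *
delta([652,-204,50],[180,0,174])
f=grab('wrist'); W=world(f); hsv=cv2.cvtColor(f['color'],cv2.COLOR_RGB2HSV)
m=(W[...,2]>70)&(W[...,2]<90)&(hsv[...,2]<70)&(W[...,0]>610)&(abs(W[...,1]+204)<25)
p=W[m];print(m.sum(),cv2.minAreaRect(p[:,:2].astype(np.float32)),p.mean(0))
```

```text
shift cm [-0.24 -0.33  4.94] rot [ 0.    -0.     0.011]
1189 ((644.1495971679688, -202.65016174316406), (11.6778564453125, 38.83684539794922), 82.50529479980469) [ 642.57211117 -202.43464138   83.04750537]
```

>>> move_arm(
  increments=[
    [[1,-0.2,-0.3,2,0,0,0.01],[1,0,0,2.2,0,0,0],[1,0,0,0.7,0,0,0],[0,0,0,0,0,0,0],[0,0,0,0,0,0,0],[0,0,0,0,0,0,0],[0,0,0,0,0,0,0],[0,0,0,0,0,0,0]],
  ],
  force=40,
)

```text
time_s: 4.25
ee_pos: [655.8, -205.6, 55.4]
ee_rot: [-179.8, 0.8, 174.0]
force: [-0.1, -0.6, -0.3]
gripper_width: 44.2
```

>>> move_arm(
  increments=[
    [[0,0.2,0,0.4,0,0,0],[0,0,0,0,0,0,0],[0,0,0,0,0,0,0],[0,0,0,0,0,0,0],[0,0,0,0,0,0,0],[0,0,0,-3,0,0,0],[0,0,0,-3,0,0,0],[0,0,0,0,0,0,0]],
  ],
)

```text
time_s: 5.25
ee_pos: [652.3, -205.0, 110.6]
ee_rot: [-179.8, 0.6, 174.0]
force: [-0.0, -0.2, -2.3]
gripper_width: 11.7
```

Run:
```python
from h import *
print(pose()[0],pose()[1].as_euler('xyz',degrees=True),monitor.state()['qpos'])
f=grab('wrist'); save(f,'w2.png',s=1.4)
# refine rack from top/side images of start: roof corners & wall ends
for n in('top','side'):
    f=load(n);W=world(f);hsv=cv2.cvtColor(f['color'],cv2.COLOR_RGB2HSV);H,S,V=[hsv[...,i].astype(int) for i in range(3)]
    m=(H>100)&(H<125)&(S>120)&(V>60)&(W[...,0]>400)&(W[...,0]<560)&(W[...,1]<200)&(W[...,2]>95)
    c=max(cv2.findContours(m.astype(np.uint8),0,1)[0],key=cv2.contourArea)
    q=cv2.boxPoints(cv2.minAreaRect(c)) if n=='top' else cv2.approxPolyDP(c,4,True)[:,0]
    print(n,[np.round(ray(f,u,v,103)[:2],1).tolist() for u,v in q])
    for x0,x1 in((440,458),(468,486),(496,512),(522,540)):
        k=(abs(W[...,2]-102)<5)&(S<60)&(V>120)&(W[...,0]>x0)&(W[...,0]<x1)&(W[...,1]<78)&(W[...,1]>-10)
        p=W[k]
        if len(p)>20:
            a=np.polyfit(p[:,1],p[:,0],1); print(x0,len(p),'slope deg',np.degrees(np.arctan(a[0])),'x at y=40',np.polyval(a,40),'ymin',np.sort(p[:,1])[:3])
```

```text
[ 652.28484363 -205.008479    110.58409369] [-179.84602431    0.59909072  173.97714364] [-1.84004833e+01  3.17829236e+01  8.29151956e+01 -2.43172631e-02
  6.46837128e+01 -1.02366542e+02]
top [[520.7, 157.8], [527.4, 92.4], [445.4, 83.3], [438.8, 148.3]]
440 79 slope deg -6.686754335575164 x at y=40 451.46052244481047 ymin [2.03323531 2.11503432 4.72898745]
468 93 slope deg -5.497748510353971 x at y=40 478.96935757636686 ymin [5.28101768 5.31223793 7.967     ]
496 75 slope deg -4.827868873307107 x at y=40 506.7393114318109 ymin [ 8.57261281  8.61674    11.28222405]
522 67 slope deg -6.445540551547315 x at y=40 534.6442121814055 ymin [11.89699039 11.90402517 14.52389572]
side [[528.0, 98.6], [519.9, 161.1], [436.2, 147.0], [443.6, 85.7]]
440 79 slope deg -6.618138597857764 x at y=40 451.3411907981098 ymin [0.77877628 0.93265227 2.82486322]
468 97 slope deg -6.61208651402447 x at y=40 478.835552288571 ymin [5.99927193 6.54854584 6.61164299]
496 87 slope deg -5.6488034046203826 x at y=40 506.6669934316063 ymin [7.55185656 7.77592056 8.66208141]
522 69 slope deg -6.644664870585533 x at y=40 534.6659557767833 ymin [10.76192988 12.520139   16.0699794 ]
```

View pics/w2.png

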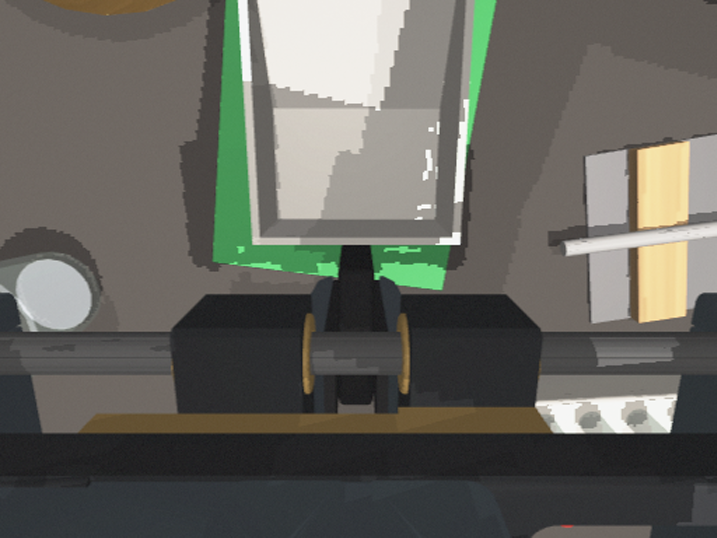

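The pan is gripped (11.7 mm opening) and lifted clear, hanging level. The rack origin comes out at about (496.8, 5.5) with yaw 6.4°.

Run:
```python
from h import *
delta([595.4,-66,110],[180,0,-173.6])
```

```text
shift cm [ 6.99 13.2  -0.2 ] rot [-0.003  0.007 -0.217]
```

>>> move_arm(
  increments=[
    [[0,1.7,3.3,0,0,0,0],[0,1.7,3.3,0,0,0,0],[0,1.7,3.3,0,0,0,0],[0,1.7,3.3,0,0,0,0],[0,0,0,0,0,0,-0.11],[0,0,0,0,0,0,-0.107],[0,0,0,0,0,0,0]],
  ],
)

```text
time_s: 6.18
ee_pos: [588.0, -61.1, 94.1]
ee_rot: [179.9, -0.8, -173.3]
force: [0.1, -0.7, -2.3]
gripper_width: 11.7
```

Run:
```python
from h import *
delta([595.4,-66,60],[180,0,-173.6])
```

```text
shift cm [-0.73 -0.58  3.4 ] rot [ 0.002 -0.014  0.005]
```

>>> move_arm(
  increments=[
    [[0,-0.7,-0.6,1.5,0,-0.01,0],[0,0,0,1.0,0,0,0],[0,0,0,0,0,0,0]],
  ],
)

```text
time_s: 6.55
ee_pos: [593.8, -66.3, 65.5]
ee_rot: [179.8, -0.5, -173.6]
force: [0.7, 0.1, -0.6]
gripper_width: 11.5
```

Run:
```python
from h import *
delta([588.7,-6.4,54],[180,0,-173.6])
```

```text
shift cm [-0.17  6.01  1.17] rot [ 0.003 -0.009  0.001]
```

>>> move_arm(
  increments=[
    [[0,0,0,0.8,0,0,0],[0,0,2,0,0,0,0],[0,0,2,0,0,0,0],[0,-0.1,1.6,0,0,0,0],[0,0,0,0,0,0,0]],
  ],
)

```text
time_s: 7.18
ee_pos: [588.3, -5.5, 58.2]
ee_rot: [179.8, -0.4, -173.6]
force: [1.4, -0.0, -1.3]
gripper_width: 11.8
```

Run:
```python
from h import *
delta([588.7,-6.4,49],[180,0,-173.6])
```

```text
shift cm [-0.04 -0.1   0.92] rot [ 0.004 -0.007  0.001]
```

>>> move_arm(
  increments=[
    [[0,0,-0.1,0.5,0,0,0],[0,0,0,0.4,0,0,0],[0,0,0,0.2,0,0,0],[0,0,0,0,0,0,0]],
  ],
)

```text
time_s: 7.68
ee_pos: [588.8, -6.9, 47.6]
ee_rot: [179.8, -0.4, -173.6]
force: [-0.4, 1.6, 1.0]
gripper_width: 11.8
```

Run:
```python
from h import *
f=grab('top');s=grab('side')
im=np.hstack([cv2.resize(f['color'][190:280,170:330],None,fx=2.5,fy=2.5,interpolation=2),cv2.resize(s['color'][170:280,220:360],(400,225),interpolation=2)])
cv2.imwrite('pics/p3.png',im[:,:,::-1])
```

```text
(no output)
```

View pics/p3.png

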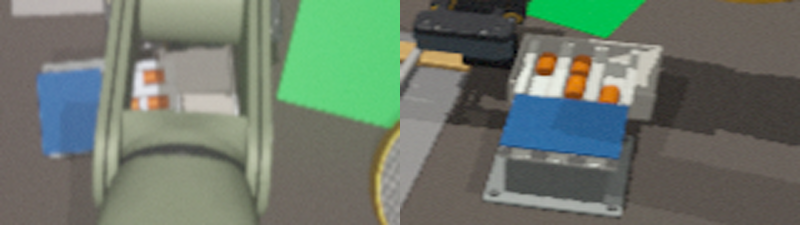

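The side crop (right) shows the pan spanning the outlets behind the channels, with the four plugs still in place. I'm releasing it.

>>> move_arm(
  increments=[
    [[0.5,0,0,0,0,0,0],[0.5,0,0,0,0,0,0],[0.5,0,0,0,0,0,0],[0.5,0,0,-3,0,0,0],[0.5,0,0,-5,0,0,0],[0.5,0,0,-5,0,0,0],[0.5,0,0,-4,0,0,0],[1,0,0,0,0,0,0]],
  ],
)

```text
time_s: 8.78
ee_pos: [590.2, -8.4, 221.6]
ee_rot: [179.9, -0.4, -173.6]
force: [0.2, -0.8, -0.6]
gripper_width: 52.7
```

Run:
```python
from h import *
f=grab('side')
W=world(f);hsv=cv2.cvtColor(f['color'],cv2.COLOR_RGB2HSV);H,S,V=[hsv[...,i].astype(int) for i in range(3)]
m=((H<5)|(H>174))&(S>170)&(V>60)&(W[...,1]>60)&(W[...,1]<250)&(W[...,0]>560)
t=m&(W[...,2]>30);p=W[t];print(m.sum(),len(p),p.mean(0),cv2.minAreaRect(p[:,:2].astype(np.float32)))
m=(S<60)&(V>110)&(W[...,2]>10)&(W[...,2]<26)&(W[...,0]>620)&(W[...,0]<680)&(W[...,1]<115)&(W[...,1]>-120)
p=W[m];a=np.polyfit(p[:,1],p[:,0],1);print(len(p),a,np.degrees(np.arctan(a[0])),np.polyval(a,[142,20,-80]),p[:,1].min(),p[:,1].max(),p[:,2].max())
delta([648,142,215],[180,0,92])
```

```text
255 151 [649.68272909 143.30444713  32.99401681] ((650.3591918945312, 142.11570739746094), (28.775663375854492, 34.898746490478516), 4.901757717132568)
229 [-2.96088560e-02  6.54707269e+02] -1.695966990011712 [650.50281122 654.11509165 657.07597724] -79.22782750299065 114.26576290811019 25.4950345134832
shift cm [-7.55 14.28  0.41] rot [-0.007 -0.011  1.648]
```

>>> move_arm(
  increments=[
    [[1,0,2,0,0,0,0.18],[1,0,2,0,0,0,0.18],[1,0,2,0,0,0,0.18],[1,0,2,0,0,0,0.18],[1,0,0,0,0,0,0.18],[1,0,0,0,0,0,0.18],[1,0,0,0,0,0,0.18],[1,0,0,0,0,0,0.18],[1,0,0,0,0,0,0.18],[1,0,0,0,0,0,0]],
  ],
)

```text
time_s: 10.07
ee_pos: [592.4, 70.3, 198.6]
ee_rot: [-177.2, 0.1, 90.6]
force: [0.3, 0.0, 0.5]
gripper_width: 90.9
```

Run:
```python
from h import *
delta([650.4,142,180],[180,0,91.7])
```

```text
shift cm [7.11 5.95 1.56] rot [-0.049  0.002 -0.019]
```

>>> move_arm(
  increments=[
    [[1,3.5,3,0.7,-0.045,0,-0.018],[1,3.6,3,0,0,0,0],[1,0,0,0,0,0,0],[1,0,0,0,0,0,0]],
  ],
)

```text
time_s: 10.58
ee_pos: [649.5, 142.8, 184.6]
ee_rot: [-179.4, 0.2, 92.3]
force: [0.5, 0.2, 1.5]
gripper_width: 91.0
```

Run:
```python
from h import *
f=grab('wrist');save(f,'w4.png',s=1.4)
W=world(f);hsv=cv2.cvtColor(f['color'],cv2.COLOR_RGB2HSV);H,S,V=[hsv[...,i].astype(int) for i in range(3)]
t=((H<5)|(H>174))&(S>170)&(V>60)&(abs(W[...,2]-33)<5);p=W[t];print(len(p),p.mean(0),cv2.minAreaRect(p[:,:2].astype(np.float32)))
delta([650.4,142,100],[180,0,91.7])
```

```text
497 [652.12983916 148.8626332   33.4818743 ] ((652.0967407226562, 142.638427734375), (28.1182861328125, 34.60734939575195), 2.796297550201416)
shift cm [-0.05  0.18  8.46] rot [-0.011  0.004  0.009]
```

View pics/w4.png

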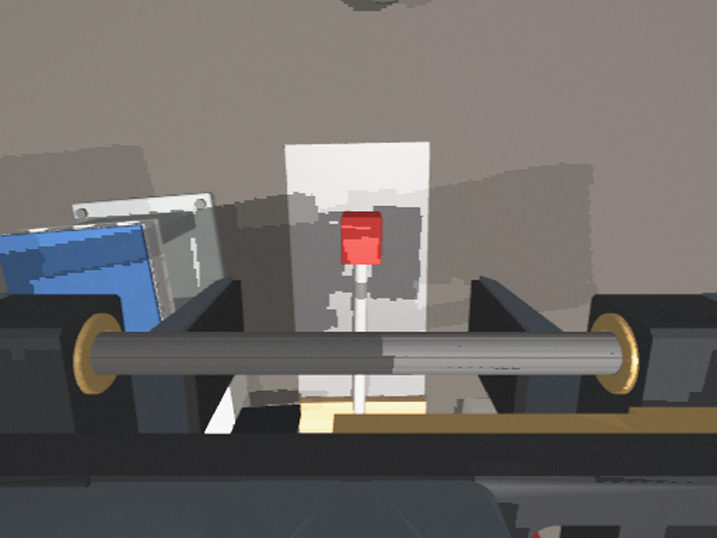

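The red grip block is centred between the open fingers (px 361,237) with the shaft running down the image. I'm descending to grip it.

>>> move_arm(
  increments=[
    [[1,0,0.2,5,-0.011,0.003,0],[1,0,0,5,0,0,0],[1,0,0,3.5,0,0,0],[1,0,0,0,0,0,0]],
  ],
)

```text
time_s: 11.12
ee_pos: [650.0, 138.7, 48.4]
ee_rot: [179.8, 0.1, 92.2]
force: [-0.6, -0.0, -0.7]
gripper_width: 90.8
```

Run:
```python
from h import *
delta([651.5,142.5,10],[180,0,92.2])
```

```text
shift cm [0.37 0.15 3.84] rot [0.003 0.001 0.001]
```

>>> move_arm(
  increments=[
    [[1,0.4,0.2,2,0,0,0],[1,0,0,1.2,0,0,0],[0,0,0,0.3,0,0,0],[0,0,0,0,0,0,0],[0,0,0,0,0,0,0],[0,0,0,0,0,0,0],[0,0,0,0,0,0,0],[0,0,0,0,0,0,0],[0,0,0,0,0,0,0]],
  ],
  force=50,
)

```text
time_s: 12.25
ee_pos: [654.8, 143.2, 17.4]
ee_rot: [179.4, -0.0, 92.2]
force: [-1.4, 1.0, 0.3]
gripper_width: 29.9
```

Grip too high (TCP z is 17 mm), so I'm regripping lower.

>>> move_arm(
  increments=[
    [[0.45,0,0,0,0,0,0],[0.45,0,0,0,0,0,0],[0.45,0,0,0.5,0,0,0],[0.45,0,0,0.4,0,0,0],[0.45,0,0,0,0.01,0,0]],
  ],
)

```text
time_s: 12.88
ee_pos: [655.5, 143.1, 7.6]
ee_rot: [179.9, -0.0, 92.2]
force: [1.1, 0.5, 1.0]
gripper_width: 41.4
```

>>> move_arm(
  increments=[
    [[0.45,0,-0.2,0,0,0,0],[0,0,0,0,0,0,0],[0,0,0,0,0,0,0],[0,0,0,0,0,0,0],[0,0,0,0,0,0,0]],
  ],
)

```text
time_s: 13.5
ee_pos: [654.0, 143.1, 7.6]
ee_rot: [179.8, -0.0, 92.2]
force: [0.4, 0.5, -1.5]
gripper_width: 29.7
```

>>> move_arm(
  increments=[
    [[0,0,0,-2,0,0,0],[0,0,0,-4,0,0,0],[0,0,0,-5,0,0,0],[0,0,0,-5,0,0,0],[0,0,-5,0,0,0,0],[0,0,-5,0,0,0,0],[0,0,-5,0,0,0,0],[0,0,-2,0,0,0,0],[0,0,0,0,0,0,0]],
  ],
)

```text
time_s: 14.62
ee_pos: [474.7, 135.4, 168.3]
ee_rot: [-179.4, -0.0, 92.2]
force: [0.8, -0.1, -3.3]
gripper_width: 29.7
```

Run:
```python
from h import *
print(monitor.state()['qpos'])
delta([450.7,416,185],[180,0,96.4])
```

```text
[ 14.50211877  13.36286308 103.69910988   0.1393939   63.48331644
  12.23426146]
shift cm [28.13 -1.33 -1.66] rot [-0.01  -0.    -0.073]
```

>>> move_arm(
  increments=[
    [[0,5,-0.2,-0.5,-0.01,0,-0.035],[0,5,0,-0.5,0,0,-0.035],[0,5,0,-0.3,0,0,0],[0,5,0,-0.3,0,0,0],[0,5,0,0,0,0,0],[0,2,0,0,0,0,0],[0,0,0,0,0,0,0]],
  ],
)

```text
time_s: 15.5
ee_pos: [456.0, 414.1, 181.8]
ee_rot: [179.7, 0.0, 96.1]
force: [-0.1, -0.4, -3.4]
gripper_width: 29.3
```

Run:
```python
from h import *
delta([450.7,416,79.6],[180,0,96.4])
```

```text
shift cm [ 0.25 -0.55 10.22] rot [ 0.005  0.001 -0.005]
```

>>> move_arm(
  increments=[
    [[0,0.3,-0.5,4,0.005,0,-0.005],[0,0,0,4,0,0,0],[0,0,0,1.6,0,0,0],[0,0,0,0,0,0,0],[0,0,0,0,0,0,0]],
  ],
)

```text
time_s: 16.12
ee_pos: [455.3, 412.6, 85.7]
ee_rot: [179.8, 0.1, 96.2]
force: [0.9, -0.3, -2.5]
gripper_width: 29.7
```

Run:
```python
from h import *
delta([450.7,416,79.6],[180,0,96.4]); print(pose()[0],pose()[1].as_euler('xyz',degrees=True))
t=grab('top');s=grab('side')
c=lambda f,x,y,w,h,k: cv2.resize(f['color'][y:y+h,x:x+w],None,fx=k,fy=k,interpolation=2)
cv2.imwrite('pics/p5.png',np.hstack([c(t,100,170,160,110,2.5),c(s,220,210,160,110,2.5)])[:,:,::-1])
for n,f in(('top',t),('side',s)):
    W=world(f);hsv=cv2.cvtColor(f['color'],cv2.COLOR_RGB2HSV);S=hsv[...,1].astype(int)
    Q=(W-[496.8,5.5,0])@R.from_euler('z',6.4,degrees=True).as_matrix()
    m=(abs(Q[...,0])<25)&(Q[...,1]>160)&(Q[...,1]<385)&(Q[...,2]>70)&(Q[...,2]<115)&(S<70)
    p=Q[m]
    if len(p)>10:
        ax=np.polyfit(p[:,1],p[:,0],1);az=np.polyfit(p[:,1],p[:,2],1)
        print(n,len(p),'x at 200,380',np.polyval(ax,[190,380]),'z',np.polyval(az,[190,380]),'ymin',p[:,1].min())
    m=(abs(Q[...,0])<60)&(Q[...,1]>78)&(Q[...,1]<155)&(abs(Q[...,2]-102)<6)&(S>120)
    p=Q[m]; print('roof x',np.percentile(p[:,0],[0.5,99.5]),'y',np.percentile(p[:,1],[0.5,99.5]),'z',np.median(p[:,2]))
```

```text
shift cm [ 0.39 -0.42  0.6 ] rot [ 0.004  0.001 -0.004]
[455.31245601 412.59453258  85.65092092] [1.79798572e+02 7.31488666e-02 9.61662959e+01]
top 276 x at 200,380 [2.47292936 3.78686528] z [99.82191772 99.758056  ] ymin 184.59296366504836
roof x [-41.21947357  40.25930241] y [ 84.08154036 148.7196927 ] z 100.89300637957123
roof x [-44.22210845   2.26583499] y [ 82.57082348 150.30311774] z 101.0039830700556
```

View pics/p5.png

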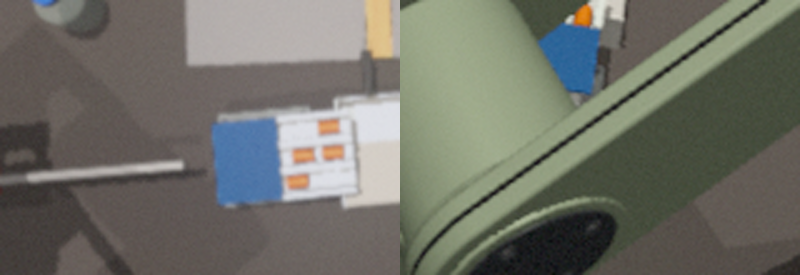

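The top crop (left) shows the rod in line with the rack, its tip about 30 px short of the blue roof. The pan stands under the outlets. The arm blocks the side view.

```bash
cat > al.py <<'E'
from h import *
def align(ret=False):
    f=grab('top');W=world(f);hsv=cv2.cvtColor(f['color'],cv2.COLOR_RGB2HSV);H,S,V=[hsv[...,i].astype(int) for i in range(3)]
    m=((H>100)&(H<125)&(S>110)&(V>50)).astype(np.uint8); m[:,:180]=0;m[:200]=0;m[270:]=0
    m=cv2.morphologyEx(m,cv2.MORPH_OPEN,np.ones((3,3)))
    c=max(cv2.findContours(m,0,1)[0],key=cv2.contourArea)[:,0].astype(float)
    g=np.array([ray(f,u,v,103)[:2] for u,v in c]);
    Q=(g-[496.8,5.5])@R.from_euler('z',6.4,degrees=True).as_matrix()[:2,:2]
    out={}
    for s in(-1,1):
        k=(abs(Q[:,0]-s*41)<6)&(Q[:,1]>92)&(Q[:,1]<142); out[s]=np.polyfit(Q[k,1]-115,Q[k,0],1)
    k=(abs(Q[:,1]-149)<7)&(abs(Q[:,0])<34); e=np.polyfit(Q[k,0],Q[k,1],1)
    print('roof side slopes deg',[round(np.degrees(np.arctan(out[s][0])),2) for s in out],'mid x at y115',round((out[1][1]+out[-1][1])/2,2),'width',round(out[1][1]-out[-1][1],1),'entry edge slope',round(np.degrees(np.arctan(e[0])),2),'y',round(e[1],1))
    P=(W-[496.8,5.5,0])@R.from_euler('z',6.4,degrees=True).as_matrix()
    q=(abs(P[...,0])<50)&(P[...,1]>156)&(P[...,1]<380)&(P[...,2]>80)&(P[...,2]<112)&(S<70)
    v,u=np.nonzero(q); cols=np.unique(u); vm=np.array([v[u==i].mean() for i in cols])
    L=np.array([ray(f,a,b,float(np.median(P[q][:,2])))[:2] for a,b in zip(cols,vm)])
    L=(L-[496.8,5.5])@R.from_euler('z',6.4,degrees=True).as_matrix()[:2,:2]
    a=np.polyfit(L[:,1],L[:,0],1)
    print('rod x at 150,%d:'%L[:,1].min(),np.round(np.polyval(a,[150,L[:,1].min()]),2),'slope deg',round(np.degrees(np.arctan(a[0])),2),'tip y',round(L[:,1].min(),1),'z',round(float(np.median(P[q][:,2])),1))
    print('tcp',np.round(pose()[0],1),np.round(pose()[1].as_euler('xyz',degrees=True),2))
if __name__=='__main__': align()
E
python3 al.py
```

```text
roof side slopes deg [np.float64(-0.84), np.float64(0.06)] mid x at y115 -0.39 width 80.8 entry edge slope 0.26 y 147.7
rod x at 150,184: [2.23 2.46] slope deg 0.39 tip y 184.0 z 100.1
tcp [455.1 412.9  85.7] [1.7978e+02 5.0000e-02 9.6190e+01]
```

```bash
cat > go.py <<'E'
import sys
from h import *
def tgt(lane,tip,z=79.6):
    return np.r_[np.array([483.58,119.74])+R.from_euler('z',6.65,degrees=True).as_matrix()[:2,:2]@[28*(lane-1)+OX,tip+223-115],z]
OX=0
lane,tip=int(sys.argv[1]),float(sys.argv[2]); z=float(sys.argv[3]) if len(sys.argv)>3 else 79.6
t=tgt(lane,tip,z); print(np.round(t,1),np.round(monitor.state()['force'],1)); delta(t,[180,0,96.85])
E
python3 go.py 1 175
```

```text
[450.8 400.8  79.6] [-0.1 -0.1 -3.1]
shift cm [-1.16 -0.56  0.61] rot [ 0.004  0.001 -0.011]
```

>>> move_arm(
  increments=[
    [[0,-1.2,-0.6,0.6,0.004,0.001,-0.011],[0,0,0,0,0,0,0],[0,0,0,0,0,0,0]],
  ],
)

```text
time_s: 16.65
ee_pos: [450.3, 399.7, 80.8]
ee_rot: [179.9, -0.1, 96.9]
force: [0.2, 0.9, -3.4]
gripper_width: 29.7
```

```bash
python3 go.py 1 175; python3 al.py
```

```text
[450.8 400.8  79.6] [ 0.2  0.9 -3.4]
shift cm [0.11 0.06 0.12] rot [ 0.001 -0.001  0.   ]
roof side slopes deg [np.float64(-0.05), np.float64(0.06)] mid x at y115 -0.54 width 81.1 entry edge slope 0.17 y 147.8
rod x at 150,171: [-1.52 -1.52] slope deg -0.02 tip y 171.8 z 94.8
tcp [450.2 399.5  80.7] [ 1.7995e+02 -5.0000e-02  9.6880e+01]
```

>>> move_arm(
  increments=[
    [[0,0,0.08,0.12,0,0,0],[0,-1,0,0,0,0,0],[0,-0.7,0,0,0,0,0],[0,0,0,0,0,0,0]],
  ],
)

```text
time_s: 17.2
ee_pos: [453.3, 381.6, 79.3]
ee_rot: [179.9, -0.0, 96.9]
force: [0.5, -0.0, -3.2]
gripper_width: 29.4
```

```bash
python3 go.py 1 155; python3 al.py
```

```text
[453.1 381.   79.6] [ 0.5 -0.  -3.2]
shift cm [-0.06 -0.03 -0.03] rot [ 0.001 -0.001  0.001]
roof side slopes deg [np.float64(0.24), np.float64(-0.41)] mid x at y115 -0.53 width 81.7 entry edge slope 0.44 y 148.0
rod x at 150,158: [-0.68 -0.67] slope deg 0.11 tip y 158.4 z 93.4
tcp [453.3 381.9  79.4] [ 1.7993e+02 -5.0000e-02  9.6900e+01]
```

Tip is aligned within about 0.2 mm laterally and on height. Entering.

>>> move_arm(
  increments=[
    [[0,-0.8,0,0,0,0,0],[0,-0.8,0,0,0,0,0],[0,-0.8,0,0,0,0,0],[0,0,0,0,0,0,0]],
  ],
)

```text
time_s: 17.75
ee_pos: [456.4, 356.3, 79.4]
ee_rot: [179.9, -0.0, 96.9]
force: [0.4, -0.2, -2.7]
gripper_width: 29.8
```

```bash
python3 go.py 1 130
```

```text
[456.  356.1  79.6] [ 0.4 -0.2 -2.7]
shift cm [-0.01 -0.04 -0.02] rot [ 0.001 -0.001  0.001]
```

>>> move_arm(
  increments=[
    [[0,-1.1,-0.04,0,0,0,0],[0,-1.1,0,0,0,0,0],[0,-1.1,0,0,0,0,0],[0,-1.1,0,0,0,0,0],[0,0,0,0,0,0,0]],
  ],
)

```text
time_s: 18.38
ee_pos: [461.7, 309.1, 79.5]
ee_rot: [179.9, -0.0, 96.9]
force: [0.5, 0.4, -2.7]
gripper_width: 29.9
```

```bash
python3 go.py 1 -8
```

```text
[472.  219.1  79.6] [ 0.5  0.4 -2.7]
shift cm [-9.06 -0.05 -0.02] rot [ 0.001 -0.001  0.   ]
```

>>> move_arm(
  increments=[
    [[0,-1,-0.05,0,0,0,0],[0,-1,0,0,0,0,0],[0,-1,0,0,0,0,0],[0,-1,0,0,0,0,0],[0,-0.8,0,0,0,0,0],[0,0,0,0,0,0,0]],
  ],
)

```text
time_s: 19.12
ee_pos: [467.5, 258.2, 79.6]
ee_rot: [179.9, -0.1, 96.9]
force: [-0.7, 0.5, -2.1]
gripper_width: 29.8
```

```bash
python3 go.py 1 -8
```

```text
[472.  219.1  79.6] [-0.7  0.5 -2.1]
shift cm [-3.94 -0.02 -0.  ] rot [ 0.002 -0.001  0.   ]
```

>>> move_arm(
  increments=[
    [[0,-0.9,0,0,0,0,0],[0,-0.9,0,0,0,0,0],[0,-0.9,0,0,0,0,0],[0,-0.9,0,0,0,0,0],[0,-0.4,0,0,0,0,0],[0,0,0,0,0,0,0],[0,0,0,0,0,0,0]],
  ],
)

```text
time_s: 20.0
ee_pos: [472.7, 215.8, 79.6]
ee_rot: [179.9, -0.1, 96.9]
force: [-0.2, 0.7, -2.8]
gripper_width: 29.6
```

```bash
python3 go.py 1 -8
cat > pk.py <<'E'
from h import *
import sys
t=grab('top');s=grab('side')
c=lambda f,x,y,w,h,k: cv2.resize(f['color'][y:y+h,x:x+w],None,fx=k,fy=k,interpolation=2)
if len(sys.argv)>1: cv2.imwrite('pics/'+sys.argv[1],np.hstack([c(t,170,180,160,110,2.5),c(s,220,160,160,110,2.5)])[:,:,::-1])
for n,f in(('top',t),('side',s)):
    W=world(f);hsv=cv2.cvtColor(f['color'],cv2.COLOR_RGB2HSV);H,S,V=[hsv[...,i].astype(int) for i in range(3)]
    Q=(W-[496.8,5.5,0])@R.from_euler('z',6.5,degrees=True).as_matrix()
    m=((H>=5)&(H<16)&(S>150)&(V>90)&(Q[...,2]>4)&(abs(Q[...,0])<75)&(Q[...,1]<85)&(Q[...,1]>-120)).astype(np.uint8)
    nc,l,st,_=cv2.connectedComponentsWithStats(m)
    for i in range(1,nc):
        if st[i,4]>8:
            p=Q[l==i]; print(n,st[i,4],np.round(np.median(p,0)),np.round(np.ptp(p,axis=0)))
E
python3 pk.py p6.png
```

```text
[472.  219.1  79.6] [-0.2  0.7 -2.8]
shift cm [ 0.33 -0.04 -0.  ] rot [ 0.002 -0.001  0.   ]
```

View pics/p6.png

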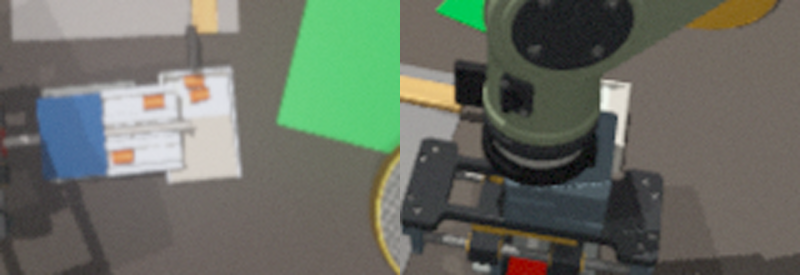

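The top crop shows the middle lane empty, with two plugs in the pan near its handle end (198,88). The plugs in the outer lanes (153,102 and 122,156) haven't moved. Withdrawing.

>>> move_arm(
  increments=[
    [[0,1.5,-0.03,0,0.002,0,0],[0,2.5,0,0,0,0,0],[0,2.5,0,0,0,0,0],[0,2.5,0,0,0,0,0],[0,2.5,0,0,0,0,0],[0,2,0,0,0,0,0],[0,0,0,0,0,0,0]],
  ],
)

```text
time_s: 20.98
ee_pos: [454.5, 360.9, 79.7]
ee_rot: [180.0, -0.2, 97.0]
force: [-0.7, -0.1, -2.9]
gripper_width: 29.8
```

```bash
python3 go.py 1 165
```

```text
[452.  390.9  79.6] [-0.7 -0.1 -2.9]
shift cm [3.01 0.12 0.02] rot [ 0.001 -0.004  0.003]
```

>>> move_arm(
  increments=[
    [[0,1.5,0.1,0,0,0,0.002],[0,1.5,0,0,0,-0.003,0],[0,0.3,0,0,0,0,0],[0,0,0,0,0,0,0]],
  ],
)

```text
time_s: 21.48
ee_pos: [451.2, 395.2, 79.5]
ee_rot: [180.0, 0.0, 96.8]
force: [-0.2, 1.2, -3.7]
gripper_width: 30.3
```

```bash
python3 go.py 2 160
```

```text
[480.4 389.2  79.6] [-0.2  1.2 -3.7]
shift cm [-0.94  2.82 -0.01] rot [ 0.  0. -0.]
```

>>> move_arm(
  increments=[
    [[0,0,1.4,0,0,0,0],[0,0,1.4,0,0,0,0],[0,0,0,0,0,0,0],[0,0,0,0,0,0,0]],
  ],
)

```text
time_s: 21.98
ee_pos: [482.1, 397.5, 79.5]
ee_rot: [180.0, 0.0, 96.7]
force: [0.1, 0.1, -3.2]
gripper_width: 30.0
```

```bash
python3 go.py 2 160; python3 al.py
```

```text
[480.4 389.2  79.6] [ 0.1  0.1 -3.2]
shift cm [-0.8  -0.27 -0.01] rot [ 0.     0.001 -0.002]
roof side slopes deg [np.float64(-0.55), np.float64(-0.82)] mid x at y115 -0.51 width 81.4 entry edge slope 1.22 y 148.1
rod x at 150,166: [30.42 30.18] slope deg -0.79 tip y 166.9 z 93.6
tcp [482.1 397.5  79.5] [1.7996e+02 4.0000e-02 9.6740e+01]
```

>>> move_arm(
  increments=[
    [[0,-0.6,-0.27,0,0,0.001,-0.002],[0,0,0,0,0,0,0],[0,0,0,0,0,0,0]],
  ],
)

```text
time_s: 22.4
ee_pos: [479.1, 390.4, 79.5]
ee_rot: [-180.0, 0.0, 96.9]
force: [0.7, 0.9, -2.4]
gripper_width: 29.8
```

```bash
python3 go.py 2 155; python3 al.py
```

```text
[480.9 384.2  79.6] [ 0.7  0.9 -2.4]
shift cm [-0.64  0.11 -0.01] rot [-0.     0.     0.001]
roof side slopes deg [np.float64(0.24), np.float64(-1.17)] mid x at y115 -0.44 width 81.9 entry edge slope 0.17 y 147.8
rod x at 150,158: [26.25 26.21] slope deg -0.26 tip y 159.0 z 93.8
tcp [479.2 390.4  79.5] [-1.7999e+02  1.0000e-02  9.6880e+01]
```

>>> move_arm(
  increments=[
    [[0,0,0.1,0,0,0,0],[0,0,0,0,0,0,0]],
  ],
)

```text
time_s: 22.7
ee_pos: [480.1, 390.7, 79.6]
ee_rot: [-180.0, 0.0, 96.9]
force: [-0.3, 0.8, -2.4]
gripper_width: 29.5
```

```bash
python3 go.py 2 155; python3 al.py
```

```text
[480.9 384.2  79.6] [-0.3  0.8 -2.4]
shift cm [-0.65  0.    0.  ] rot [-0.     0.     0.001]
roof side slopes deg [np.float64(1.14), np.float64(0.06)] mid x at y115 -0.77 width 81.6 entry edge slope 0.17 y 147.8
rod x at 150,158: [27.4  27.36] slope deg -0.28 tip y 158.9 z 93.6
tcp [480.1 390.7  79.6] [-179.99    0.     96.9 ]
```

>>> move_arm(
  increments=[
    [[0,-0.8,0,0,0,0,0],[0,-0.8,0,0,0,0,0],[0,-0.8,0,0,0,0,0],[0,-0.6,0,0,0,0,0],[0,0,0,0,0,0,0]],
  ],
)

```text
time_s: 23.38
ee_pos: [483.9, 358.1, 79.6]
ee_rot: [-180.0, 0.0, 96.9]
force: [0.1, 0.4, -2.6]
gripper_width: 29.6
```

```bash
python3 go.py 2 -8
```

```text
[499.8 222.3  79.6] [ 0.1  0.4 -2.6]
shift cm [-1.367e+01 -4.000e-02  1.000e-02] rot [-0.     0.001  0.   ]
```

>>> move_arm(
  increments=[
    [[0,-1.1,-0.04,0,0,0,0],[0,-1.1,0,0,0,0,0],[0,-1.1,0,0,0,0,0],[0,-1.1,0,0,0,0,0],[0,-1.1,0,0,0,0,0],[0,-1.1,0,0,0,0,0],[0,0,0,0,0,0,0]],
  ],
)

```text
time_s: 24.25
ee_pos: [492.0, 287.4, 79.8]
ee_rot: [-180.0, 0.0, 96.8]
force: [-0.2, -0.5, -2.0]
gripper_width: 29.7
```

```bash
python3 go.py 2 -8
```

```text
[499.8 222.3  79.6] [-0.2 -0.5 -2. ]
shift cm [-6.56 -0.    0.03] rot [-0.     0.001 -0.   ]
```

>>> move_arm(
  increments=[
    [[0,-0.9,0,0,0,0,0],[0,-0.9,0,0,0,0,0],[0,-0.9,0,0,0,0,0],[0,-0.9,0,0,0,0,0],[0,-0.9,0,0,0,0,0],[0,-0.9,0,0,0,0,0],[0,-0.8,0,0,0,0,0],[0,0,0,0,0,0,0],[0,0,0,0,0,0,0]],
  ],
)

```text
time_s: 25.38
ee_pos: [500.2, 221.8, 80.0]
ee_rot: [180.0, 0.0, 96.8]
force: [-0.2, -0.3, -2.9]
gripper_width: 29.2
```

```bash
python3 go.py 2 -8; python3 pk.py p7.png
```

```text
[499.8 222.3  79.6] [-0.2 -0.3 -2.9]
shift cm [ 0.05 -0.03  0.04] rot [ 0.  0. -0.]
top 12 [  2. -49.  23.] [11. 10. 11.]
```

View pics/p7.png

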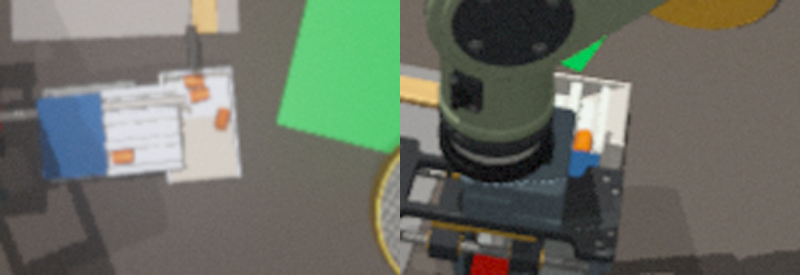

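Three plugs are now in the pan (two at 198,88 and one at 222,118). Only the lane 0 plug (122,156) remains.

>>> move_arm(
  increments=[
    [[0,1.5,-0.03,0.04,0,0,0],[0,2.5,0,0,0,0,0],[0,2.5,0,0,0,0,0],[0,2.5,0,0,0,0,0],[0,2.5,0,0,0,0,0],[0,2,0,0,0,0,0],[0,0,0,0,0,0,0]],
  ],
)

```text
time_s: 26.35
ee_pos: [481.6, 367.2, 79.2]
ee_rot: [179.9, -0.1, 97.0]
force: [0.5, -0.4, -3.1]
gripper_width: 29.9
```

```bash
python3 go.py 2 165
```

```text
[479.8 394.1  79.6] [ 0.5 -0.4 -3.1]
shift cm [ 2.7   0.15 -0.04] rot [ 0.001 -0.002  0.003]
```

>>> move_arm(
  increments=[
    [[0,1.5,0.1,0,0,0,0.003],[0,1.3,0,0,0,-0.002,0],[0,0.3,0,0,0,0,0],[0,0,-1.8,0,0,0,0],[0,0,-1.8,0,0,0,0],[0,0,-1.8,0,0,0,0],[0,0,0,0,0,0,0],[0,0,0,0,0,0,0]],
  ],
)

```text
time_s: 27.35
ee_pos: [419.6, 390.1, 79.2]
ee_rot: [-179.9, 0.1, 96.7]
force: [1.4, 1.1, -2.2]
gripper_width: 29.8
```

```bash
python3 go.py 0 158; python3 al.py
```

```text
[425.  380.7  79.6] [ 1.4  1.1 -2.2]
shift cm [-1.    0.42 -0.04] rot [-0.001  0.002 -0.002]
roof side slopes deg [np.float64(-0.05), np.float64(0.47)] mid x at y115 -0.47 width 81.2 entry edge slope 0.17 y 147.8
rod x at 150,166: [-35.65 -35.22] slope deg 1.51 tip y 166.4 z 93.8
tcp [419.5 390.   79.2] [-1.7989e+02  1.4000e-01  9.6730e+01]
```

>>> move_arm(
  increments=[
    [[0,-0.4,0.4,-0.04,0,0.002,-0.002],[0,0,0,0,0,0,0],[0,0,0,0,0,0,0]],
  ],
)

```text
time_s: 27.78
ee_pos: [425.7, 386.3, 79.6]
ee_rot: [-179.9, -0.0, 96.8]
force: [0.5, -0.8, -3.9]
gripper_width: 29.6
```

```bash
sed -i 's/<380)&/<340)\&/' al.py; python3 go.py 0 158; python3 al.py
```

```text
[425.  380.7  79.6] [ 0.5 -0.8 -3.9]
shift cm [-0.55 -0.14 -0.  ] rot [-0.001 -0.    -0.001]
roof side slopes deg [np.float64(-0.84), np.float64(-0.41)] mid x at y115 -0.3 width 81.3 entry edge slope 0.17 y 147.8
rod x at 150,160: [-27.44 -27.47] slope deg -0.17 tip y 160.6 z 93.6
tcp [425.7 386.3  79.5] [-179.95   -0.     96.79]
```

>>> move_arm(
  increments=[
    [[0,0,-0.1,0,0,0,0],[0,0,0,0,0,0,0]],
  ],
)

```text
time_s: 28.08
ee_pos: [424.7, 386.2, 79.4]
ee_rot: [-179.9, 0.0, 96.8]
force: [-0.6, 0.5, -3.5]
gripper_width: 29.9
```

```bash
python3 go.py 0 158; python3 al.py
```

```text
[425.  380.7  79.6] [-0.6  0.5 -3.5]
shift cm [-0.55 -0.03 -0.02] rot [-0.001  0.    -0.001]
roof side slopes deg [np.float64(-0.05), np.float64(0.47)] mid x at y115 -0.47 width 81.2 entry edge slope 0.66 y 147.8
rod x at 150,160: [-28.51 -28.53] slope deg -0.11 tip y 160.6 z 93.7
tcp [424.7 386.2  79.4] [-179.94    0.     96.79]
```

>>> move_arm(
  increments=[
    [[0,-0.8,0,0,0,0,0],[0,-0.8,0,0,0,0,0],[0,-0.8,0,0,0,0,0],[0,-0.6,0,0,0,0,0],[0,0,0,0,0,0,0]],
  ],
)

```text
time_s: 28.75
ee_pos: [428.3, 353.7, 79.5]
ee_rot: [-179.9, 0.0, 96.8]
force: [-0.2, -0.0, -2.9]
gripper_width: 29.6
```

```bash
python3 go.py 0 -8
```

```text
[444.2 215.8  79.6] [-0.2 -0.  -2.9]
shift cm [-13.88  -0.05  -0.  ] rot [-0.001  0.001 -0.001]
```

>>> move_arm(
  increments=[
    [[0,-1.1,-0.05,0,0,0,0],[0,-1.1,0,0,0,0,0],[0,-1.1,0,0,0,0,0],[0,-1.1,0,0,0,0,0],[0,-1.1,0,0,0,0,0],[0,-1.1,0,0,0,0,0],[0,0,0,0,0,0,0]],
  ],
)

```text
time_s: 29.62
ee_pos: [436.2, 283.1, 79.7]
ee_rot: [-179.9, 0.0, 96.7]
force: [0.5, -0.4, -2.2]
gripper_width: 30.1
```

```bash
python3 go.py 0 -8
```

```text
[444.2 215.8  79.6] [ 0.5 -0.4 -2.2]
shift cm [-6.77  0.    0.01] rot [-0.001  0.001 -0.002]
```

>>> move_arm(
  increments=[
    [[0,-0.9,0,0,0,0,-0.002],[0,-0.9,0,0,0,0,0],[0,-0.9,0,0,0,0,0],[0,-0.9,0,0,0,0,0],[0,-0.9,0,0,0,0,0],[0,-0.9,0,0,0,0,0],[0,-0.9,0,0,0,0,0],[0,0,0,0,0,0,0],[0,0,0,0,0,0,0]],
  ],
)

```text
time_s: 30.75
ee_pos: [444.5, 216.4, 79.8]
ee_rot: [-180.0, 0.0, 96.9]
force: [0.3, -0.6, -2.8]
gripper_width: 29.7
```

```bash
python3 go.py 0 165; python3 pk.py p8.png
```

```text
[424.2 387.7  79.6] [ 0.3 -0.6 -2.8]
shift cm [17.25  0.02  0.02] rot [-0.  0.  0.]
top 13 [  2. -49.  23.] [14. 10.  8.]
```

View pics/p8.png

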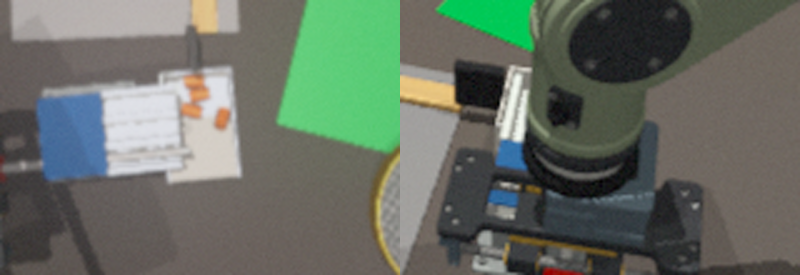

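All channels are empty and four plugs lie in the pan (190,82; 198,93; 190,110; 222,118). I'm withdrawing the rod and taking it back to its rest.

>>> move_arm(
  increments=[
    [[0,1.5,0,0,0,0,0],[0,2.5,0,0,0,0,0],[0,2.5,0,0,0,0,0],[0,2.5,0,0,0,0,0],[0,2.5,0,0,0,0,0],[0,2,0,0,0,0,0],[0,0,0,0,0,0,0]],
  ],
)

```text
time_s: 31.72
ee_pos: [426.5, 361.8, 79.7]
ee_rot: [179.9, -0.2, 97.0]
force: [0.1, -0.3, -2.4]
gripper_width: 29.6
```

```bash
python3 go.py 0 170
```

```text
[423.6 392.6  79.6] [ 0.1 -0.3 -2.4]
shift cm [3.09 0.08 0.02] rot [ 0.001 -0.003  0.003]
```

>>> move_arm(
  increments=[
    [[0,1.5,0.1,0,0,0,0.003],[0,1.5,0,0,0,-0.003,0],[0,0.5,0,0,0,0,0],[0,0,0,-3,0,0,0],[0,0,0,-4,0,0,0],[0,0,0,-3,0,0,0],[0,0,0,0,0,0,0]],
  ],
)

```text
time_s: 32.6
ee_pos: [422.6, 398.1, 181.1]
ee_rot: [-179.9, 0.2, 96.8]
force: [-0.4, 0.6, -2.5]
gripper_width: 29.7
```

Run:
```python
from h import *
delta([480,143.1,185],[180,0,92.2])
```

```text
shift cm [-26.     2.69  -0.3 ] rot [-0.002  0.004  0.08 ]
```

>>> move_arm(
  increments=[
    [[0,-5,0.5,-0.4,0,0,0],[0,-5,0.5,-0.3,0,0,0],[0,-5,0.5,-0.3,0,0,0],[0,-5,0.5,-0.3,0,0,0.04],[0,-5,0.5,0,0,0.003,0.04],[0,0,5,0,0,0,0],[0,0,5,0,0,0,0],[0,0,4,0,0,0,0],[0,0,0,0,0,0,0]],
  ],
)

```text
time_s: 33.72
ee_pos: [611.6, 145.6, 175.9]
ee_rot: [-178.4, 0.6, 91.9]
force: [-0.5, 0.1, -2.2]
gripper_width: 29.9
```

Run:
```python
from h import *
delta([654,143.1,60],[180,0,92.2])
```

```text
shift cm [-0.28  4.55 11.47] rot [-0.027  0.01  -0.005]
```

>>> move_arm(
  increments=[
    [[0,-0.2,2.3,0,-0.027,0.01,-0.005],[0,0,1.8,0,0,0,0],[0,0,0,4,0,0,0],[0,0,0,4,0,0,0],[0,0,0,2.5,0,0,0],[0,0,0,0,0,0,0]],
  ],
)

```text
time_s: 34.48
ee_pos: [651.6, 143.9, 62.9]
ee_rot: [-179.9, 0.0, 92.3]
force: [0.2, -0.4, -2.7]
gripper_width: 30.3
```

Run:
```python
from h import *
delta([654,143.1,30],[180,0,92.2])
```

```text
shift cm [-0.09  0.24  3.28] rot [-0.002  0.     0.002]
```

>>> move_arm(
  increments=[
    [[0,-0.1,0.2,1.6,-0.002,0,0.002],[0,0,0,1.5,0,0,0],[0,0,0,1,0,0,0],[0,0,0,0,0,0,0]],
  ],
)

```text
time_s: 34.98
ee_pos: [655.5, 143.2, 21.7]
ee_rot: [179.7, -0.0, 92.2]
force: [0.0, 0.8, -2.9]
gripper_width: 29.9
```

Run:
```python
from h import *
delta([654,143.1,7.8],[180,0,92.2])
```

```text
shift cm [-0.   -0.15  1.39] rot [ 0.005 -0.001 -0.   ]
```

>>> move_arm(
  increments=[
    [[0,0,-0.15,0.7,0.005,0,0],[0,0,0,0.4,0,0,0],[0,0,0,0.15,0,0,0],[0,0,0,0,0,0,0]],
  ],
)

```text
time_s: 35.48
ee_pos: [654.9, 143.4, 9.6]
ee_rot: [179.9, -0.1, 92.2]
force: [0.4, -0.4, -2.7]
gripper_width: 29.8
```

>>> move_arm(
  increments=[
    [[0,0,-0.05,0.2,0,0,0],[0,0,0,0.05,0,0,0],[0,0,0,0,0,0,0]],
  ],
)

```text
time_s: 35.85
ee_pos: [654.6, 143.4, 7.7]
ee_rot: [179.8, -0.1, 92.2]
force: [0.3, 1.2, -2.7]
gripper_width: 29.7
```

>>> move_arm(
  increments=[
    [[0,0,0,0.06,0,0,0],[0,0,0,0.06,0,0,0],[0,0,0,0,0,0,0]],
  ],
)

```text
time_s: 36.22
ee_pos: [654.7, 143.4, 7.6]
ee_rot: [179.8, -0.1, 92.2]
force: [-0.7, -0.6, -0.9]
gripper_width: 29.5
```

Contact: the load is now on the rest. Releasing.

>>> move_arm(
  increments=[
    [[0.5,0,0,0,0,0,0],[0.5,0,0,0,0,0,0],[0.5,0,0,0,0,0,0],[0.5,0,0,0,0,0,0],[0.5,0,0,-3,0,0,0],[0.5,0,0,-5,0,0,0],[0.5,0,0,-5,0,0,0],[1,0,0,-5,0,0,0],[1,0,0,0,0,0,0]],
  ],
)

```text
time_s: 37.35
ee_pos: [655.0, 143.3, 192.7]
ee_rot: [179.7, -0.1, 92.2]
force: [-0.1, -0.3, -0.1]
gripper_width: 63.0
```

```bash
cat > rodchk.py <<'E'
from h import *
for n in('side','top'):
    f=grab(n);W=world(f);hsv=cv2.cvtColor(f['color'],cv2.COLOR_RGB2HSV);H,S,V=[hsv[...,i].astype(int) for i in range(3)]
    t=((H<5)|(H>174))&(S>170)&(V>60)&(W[...,1]>60)&(W[...,1]<250)&(W[...,0]>560)&(abs(W[...,2]-33)<4);p=W[t]
    if len(p)>9: print(n,len(p),p.mean(0),cv2.minAreaRect(p[:,:2].astype(np.float32)))
    m=(S<60)&(V>110)&(W[...,2]>10)&(W[...,2]<26)&(W[...,0]>620)&(W[...,0]<690)&(W[...,1]<115)&(W[...,1]>-120);p=W[m]
    if len(p)>9: a=np.polyfit(p[:,1],p[:,0],1);print(n,len(p),np.degrees(np.arctan(a[0])),np.polyval(a,[142,-80]),p[:,1].min(),p[:,2].max())
    m=(V<60)&(W[...,2]>60)&(W[...,2]<86)&(W[...,0]>540)&(W[...,0]<640)&(abs(W[...,1])<60)
    p=W[m]
    if len(p)>9: print(n,'handle',len(p),cv2.minAreaRect(p[:,:2].astype(np.float32)),p.mean(0))
E
python3 rodchk.py
python3 - <<'E'
from h import *
delta([588.8,-6.9,180],[180,0,-173.6])
E
```

```text
side 157 [652.70965604 143.31756723  32.63401089] ((652.9160766601562, 142.60284423828125), (27.914636611938477, 35.487335205078125), 1.9117199182510376)
side 216 -1.9463595394376414 [653.45960668 661.00393382] -81.02910757819443 25.593413454486925
side handle 151 ((580.9302978515625, -5.25212287902832), (47.074501037597656, 13.460467338562012), 11.479337692260742) [580.52561043  -3.77764965  72.76151072]
top 26 [654.03620541 131.93263149  32.78468899] ((653.369140625, 132.40626525878906), (20.960948944091797, 11.717642784118652), 1.1975005865097046)
top 221 -1.9240451159214518 [654.51916209 661.97693036] -80.90178199379996 25.96463039640707
shift cm [-14.71  -6.93   0.8 ] rot [-0.003 -0.003 -1.644]
```

>>> move_arm(
  increments=[
    [[1,-3,-1.5,0,0,0,-0.18],[1,-2,-2,0,0,0,-0.18],[1,0,-3,0,0,0,-0.18],[1,0,-3,0,0,0,-0.18],[1,0,0,0,0,0,-0.18],[1,0,0,0,0,0,-0.18],[1,0,0,0,0,0,-0.18],[1,0,0,0,0,0,-0.18],[1,0,0,0,0,0,-0.18],[1,0,0,0,0,0,0]],
  ],
)

```text
time_s: 38.7
ee_pos: [556.2, 55.6, 166.6]
ee_rot: [179.9, -2.6, -172.0]
force: [-0.0, -0.2, 0.2]
gripper_width: 91.0
```

Run:
```python
from h import *
delta([575,-6.9,180],[180,0,-173.6])
```

```text
shift cm [-0.93 -6.44 -1.4 ] rot [ 0.001 -0.046  0.028]
```

>>> move_arm(
  increments=[
    [[1,-0.5,-3.2,-0.9,0,-0.045,0.028],[1,-0.4,-2.5,0,0,0,0],[1,0,0,0,0,0,0],[1,0,0,0,0,0,0]],
  ],
)

```text
time_s: 39.2
ee_pos: [570.5, -0.1, 170.7]
ee_rot: [179.8, -0.5, -174.2]
force: [-0.3, -0.8, -0.2]
gripper_width: 91.0
```

```bash
cat > hd.py <<'E'
from h import *
import sys
f=grab('wrist'); W=world(f); hsv=cv2.cvtColor(f['color'],cv2.COLOR_RGB2HSV);c=pose()[0]
if len(sys.argv)>1: save(f,sys.argv[1],s=1.4)
m=(W[...,2]>70)&(W[...,2]<90)&(hsv[...,2]<70)&(abs(W[...,0]-c[0])<60)&(abs(W[...,1]-c[1])<30)
p=W[m];r=cv2.minAreaRect(p[:,:2].astype(np.float32));print(m.sum(),r,p.mean(0),'xmin',p[:,0].min(),c)
E
python3 hd.py w9.png
python3 - <<'E'
from h import *
delta([588.8,-6.9,100],[180,0,-173.6])
E
```

```text
494 ((583.1904907226562, -7.739751815795898), (49.14704895019531, 11.146228790283203), 5.906970977783203) [575.00675547  -8.47383322  79.85425805] xmin 558.5277636978349 [ 5.70475459e+02 -1.98850611e-02  1.70743387e+02]
shift cm [-1.81 -0.89  7.06] rot [ 0.003 -0.009 -0.011]
```

View pics/w9.png

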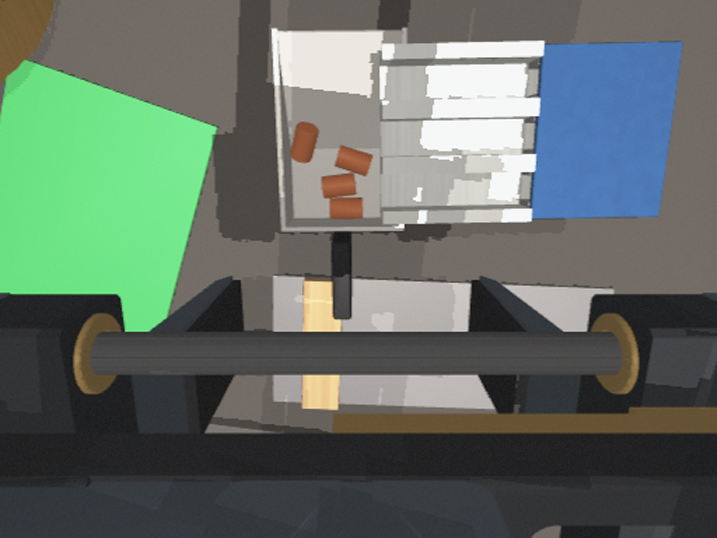

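The wrist view shows exactly four plugs in the pan and empty channels. The handle is at px (342,275), unmoved. I'm gripping it.

>>> move_arm(
  increments=[
    [[1,-1.6,-0.7,2.5,0.003,-0.009,-0.005],[1,0,0,3,0,0,0],[1,0,0,1,0,0,0],[1,0,0,0,0,0,0]],
  ],
)

```text
time_s: 39.75
ee_pos: [587.4, -2.2, 104.5]
ee_rot: [180.0, 0.1, -173.9]
force: [-0.6, -0.5, 0.3]
gripper_width: 90.9
```

Run:
```python
from h import *
delta([586.4,-7.4,49],[180,0,-173.8])
```

```text
shift cm [ 0.16 -0.51  5.55] rot [ 0.001  0.002 -0.001]
```

>>> move_arm(
  increments=[
    [[1,0.15,-0.5,2,0,0,0],[1,0,0,2,0,0,0],[1,0,0,1.1,0,0,0],[0,0,0,0.2,0,0,0],[0,0,0,0,0,0,0],[0,0,0,0,0,0,0],[0,0,0,0,0,0,0]],
  ],
  force=50,
)

```text
time_s: 40.62
ee_pos: [591.3, -6.2, 57.2]
ee_rot: [-179.9, 0.8, -173.8]
force: [-0.1, 0.3, 0.7]
gripper_width: 54.0
```

>>> move_arm(
  increments=[
    [[0.5,0.4,-0.1,0.7,0,0.012,0],[0,0,0,0.2,0,0,0],[0,0,0,0,0,0,0],[0,0,0,0,0,0,0],[0,0,0,0,0,0,0],[0,0,0,0,0,0,0],[0,0,0,0,0,0,0]],
  ],
)

```text
time_s: 41.5
ee_pos: [587.3, -7.8, 47.6]
ee_rot: [-179.9, 0.1, -173.8]
force: [0.3, -0.6, -0.3]
gripper_width: 11.6
```

>>> move_arm(
  increments=[
    [[0,0,0,-0.8,0,0,0],[0,0,-2,0,0,0,0],[0,0,-2.5,0,0,0,0],[0,0,-3,0,0,0,0],[0,0,0,0,0,0,0]],
  ],
)

```text
time_s: 42.12
ee_pos: [595.9, -87.8, 56.1]
ee_rot: [-179.8, 0.1, -173.8]
force: [0.6, 0.2, -2.3]
gripper_width: 11.5
```

Run:
```python
from h import *
f=load('side')
W=world(f);hsv=cv2.cvtColor(f['color'],cv2.COLOR_RGB2HSV)
m=(hsv[...,0]>15)&(hsv[...,0]<28)&(hsv[...,1]>140)&(W[...,2]>40)&(W[...,2]<56)&(W[...,0]>280)&(W[...,0]<520)&(W[...,1]<-200)
p=W[m];print(len(p),cv2.minEnclosingCircle(p[:,:2].astype(np.float32)))
print(pose()[0],monitor.state()['qpos'])
```

```text
522 ((407.4149475097656, -636.5657348632812), 418.6873474121094)
[595.89307847 -87.78828002  56.1442428 ] [  -9.4115083    28.41427521   98.21171145   -0.14147588   53.20420098
 -105.55586221]
```

>>> move_arm(
  increments=[
    [[0,0,0,-4,0,0,0],[0,0,0,-4,0,0,0],[0,0,0,-3,0,0,0],[0,0,0,0,0,0.15,0],[0,0,0,0,0,0,0],[0,0,0,0,0,0,0]],
  ],
)

```text
time_s: 42.88
ee_pos: [593.3, -89.2, 168.3]
ee_rot: [-180.0, -8.8, -173.9]
force: [-0.1, -0.2, -2.1]
gripper_width: 11.9
```

```bash
cat > kin.py <<'E'
from h import *
from scipy.optimize import least_squares
s=monitor.state()
D=[([74.9991,18.3525,89.7068,0,72.041,-1.148],[137.56,557.797,213.109],[-179.9,0,166.147]),
([-18.4005,31.7829,82.9152,-.0243,64.6837,-102.3665],[652.285,-205.008,110.584],[-179.846,.599,173.977]),
([-9.4115,28.41427,98.2117,-.1415,53.2042,-105.5559],[595.893,-87.788,56.144],[-179.8,.1,-173.8]),
([14.5021,13.3629,103.6991,.1394,63.4833,12.2343],[474.7,135.4,168.3],[-179.4,0,92.2]),
(list(s['qpos']),list(s['ee_pos']),list(s['ee_rot']))]
E_=lambda a,d:R.from_euler(a,d,degrees=True)
def fk(q,P):
    a1,L1,L2,e,Lt,h=P; b=E_('z',q[0])
    A=b*E_('y',q[1]); F=A*E_('y',q[2]); T=F*E_('z',q[3])*E_('y',q[4])*E_('z',q[5])
    p=b.apply([a1,0,h])+A.apply([0,0,L1])+F.apply([e,0,L2])+T.apply([0,0,Lt])
    return p,T*E_('z',90)
def fit():
    f=lambda P:np.concatenate([fk(q,P)[0]-p for q,p,_ in D]+[0.02*(np.array(P)-[100,400,400,0,250,400])])
    return least_squares(f,[100,400,400,0,250,400]).x
E
python3 - <<'E'
from kin import *
P=fit();print(np.round(P,1))
for q,p,e in D:
    a,T=fk(q,P); print(np.round(a-p,1),np.round((T.inv()*E_('xyz',e)).as_rotvec(degrees=True),1))
print(np.round(D[-1][0],1),D[-1][2])
E
```

```text
[  1.4 586.7 415.1  21.2 312.9 117.8]
[10.9 -3.7 -0.1] [-0. -0.  0.]
[ -5.1 -10.4   0.4] [0. 0. 0.]
[ -2.1 -11.3   0.2] [0. 0. 0.]
[  3.4 -11.   -0.3] [ 0. -0.  0.]
[  0.5 -10.8  -0.1] [ 0. -0.  0.]
[  -8.4   26.8   83.5   -2.3   78.2 -103.9] [np.float64(-179.95480868021875), np.float64(-8.787350209665032), np.float64(-173.9180633530278)]
```

```bash
sed -i 's/a1,L1,L2,e,Lt,h=P/a1,L1,L2,e,Lt,h,d=P/; s/\[a1,0,h\]/[a1,d,h]/; s/0.02\*/0.002*/; s/\[100,400,400,0,250,400\]/[100,400,400,0,250,400,0]/g' kin.py
cat > ik.py <<'E'
from kin import *
P=fit();print(np.round(P,1))
for q,p,e in D: print(np.round(fk(q,P)[0]-p,1),end=' ')
lo=np.array([-177.9,-48,12.5,-76,3.5,-146]);hi=np.array([177.9,115,149,256,150,146])
# pan frame: tool down yaw = panyaw+180 ; TCP in pan (81,0,47.6)
def ik(p,T,q0):
    f=lambda q:np.r_[(fk(q,P)[0]-p)/10,(fk(q,P)[1].inv()*T).as_rotvec()*20]
    r=least_squares(f,np.clip(q0,lo+.1,hi-.1),bounds=(lo,hi));return r.x,np.linalg.norm(r.fun)
S=np.array([401,-318])
def tcp(yaw,th,lip):
    pan=E_('z',yaw)*E_('y',-th); T=pan*E_('z',180)*E_('x',180)
    return np.array(lip)+pan.apply([81+72,0,47.6-45]),T
if __name__=='__main__':
  for yaw in range(-180,180,20):
    q=None;row=[]
    for th in (0,20,40,60,75,85):
        lip=np.r_[S,75 if th>30 else 110]
        p,T=tcp(yaw,th,lip); best=(9e9,None)
        for q0 in ([q] if q is not None else [[-38,20,100,0,60,a] for a in(-100,0,100)]):
            x,e=ik(p,T,q0)
            if e<best[0]: best=(e,x)
        q=best[1]; row.append(round(best[0],1))
    print(yaw,row,np.round(q))
E
python3 ik.py
```

```text
[  0.  591.8 417.   25.2 335.7 140.4  11.5]
[0. 0. 0.] [-0. -0.  0.] [ 0. -0.  0.] [-0.  0. -0.] [-0. -0.  0.] -180 [np.float64(0.0), np.float64(0.0), np.float64(0.0), np.float64(0.0), np.float64(0.0), np.float64(0.0)] [-25.  51.  73. -35. 134.  61.]
-160 [np.float64(0.0), np.float64(0.0), np.float64(0.0), np.float64(0.0), np.float64(0.0), np.float64(0.0)] [-17.  47.  83. -46. 123.  56.]
-140 [np.float64(0.0), np.float64(0.0), np.float64(0.0), np.float64(0.0), np.float64(0.0), np.float64(0.0)] [-11.  42.  96. -56. 111.  56.]
-120 [np.float64(0.0), np.float64(0.0), np.float64(0.0), np.float64(0.0), np.float64(0.0), np.float64(0.0)] [ -5.  36. 110. -66.  99.  59.]
-100 [np.float64(0.0), np.float64(0.0), np.float64(0.0), np.float64(0.0), np.float64(0.8), np.float64(1.5)] [ -1.  31. 121. -76.  90.  62.]
-80 [np.float64(0.0), np.float64(0.0), np.float64(0.0), np.float64(2.4), np.float64(5.6), np.float64(7.0)] [  1.  23. 124. -76.  81.  54.]
-60 [np.float64(0.0), np.float64(0.0), np.float64(0.0), np.float64(4.2), np.float64(8.6), np.float64(11.4)] [ -8.   4. 127. -76.  53.  25.]
-40 [np.fl
[... 859 characters left out ...]
-146.]
80 [np.float64(4.0), np.float64(0.0), np.float64(0.0), np.float64(0.0), np.float64(0.0), np.float64(0.0)] [-62.  46.  85.  46. 123. 123.]
100 [np.float64(0.0), np.float64(0.0), np.float64(0.0), np.float64(0.0), np.float64(0.0), np.float64(0.0)] [-55.  51.  74.  35. 134. 118.]
120 [np.float64(0.0), np.float64(0.0), np.float64(0.0), np.float64(0.0), np.float64(0.0), np.float64(0.0)] [-48.  54.  67.  21. 142. 108.]
140 [np.float64(0.0), np.float64(0.0), np.float64(0.0), np.float64(0.0), np.float64(0.0), np.float64(0.0)] [-40.  55.  64.   0. 146.  90.]
160 [np.float64(0.0), np.float64(0.0), np.float64(0.0), np.float64(0.0), np.float64(0.0), np.float64(0.0)] [-32.  54.  66. -20. 143.  73.]
```

>>> move_arm(
  increments=[
    [[0,0,0,-2,0,-0.153,0],[0,0,0,-0.3,0,0,0.17],[0,0,0,-0.2,0,0,0.18],[0,0,0,-0.2,0,0,0.18],[0,0,0,-0.2,0,0,0.18],[0,0,0,-0.2,0,0,0.18],[0,0,0,-0.2,0,0,0.18],[0,0,0,-0.2,0,0,0.18],[0,0,0,-0.2,0,0,0.18],[0,0,0,0,0,0,0]],
  ],
)

```text
time_s: 44.12
ee_pos: [582.4, -89.7, 202.7]
ee_rot: [-179.9, -0.1, 101.4]
force: [0.0, 0.3, -3.0]
gripper_width: 11.9
```

Run:
```python
from h import *
delta([520,-250,185],[180,0,40])
```

```text
shift cm [-14.48  -9.3    1.76] rot [-0.002 -0.     1.072]
```

>>> move_arm(
  increments=[
    [[0,-3,0,0,0,0,0],[0,-3,0,0,0,0,0],[0,0,0,-0.2,0,0,0.178],[0,0,0,-0.2,0,0,0.178],[0,0,0,-0.2,0,0,0.178],[0,0,0,-0.2,0,0,0.178],[0,0,0,-0.2,0,0,0.178],[0,0,0,-0.2,0,0,0.178],[0,0,0,0,0,0,0]],
  ],
)

```text
time_s: 45.25
ee_pos: [585.9, -150.3, 211.6]
ee_rot: [-179.5, 0.4, 40.1]
force: [0.8, -0.4, -2.3]
gripper_width: 11.7
```

Run:
```python
from ik import *
p,T=tcp(-140,0,[378,-337,140]); print('\n',p,T.as_euler('xyz',degrees=True)); delta(p,[180,0,40])
f=grab('wrist'); save(f,'w10.png',s=1.2)
```

```text
[1.000e-01 5.915e+02 4.170e+02 2.520e+01 3.405e+02 1.454e+02 1.150e+01]
[ 0.  0. -0.] [ 0. -0.  0.] [-0. -0.  0.] [-0.  0. -0.] [-0.  0.  0.] 
 [ 260.7952002  -435.34650428  142.6       ] [180.   0.  40.]
shift cm [-43.18   0.95   7.18] rot [-0.008  0.007  0.001]
```

View pics/w10.png

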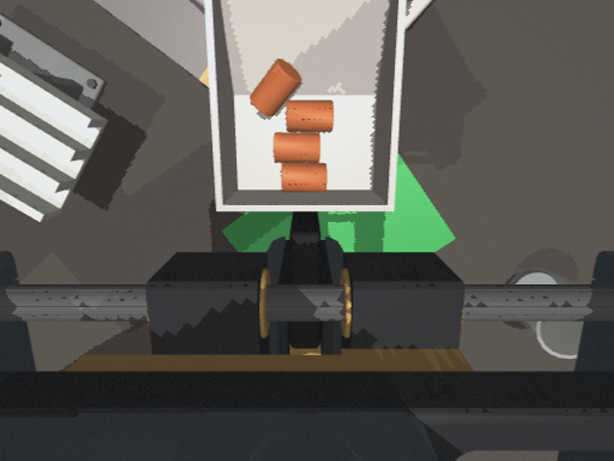

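All four plugs are in the pan, held level over the mat. Carrying it to the sieve.

>>> move_arm(
  increments=[
    [[0,-2.5,0,0,-0.008,0.007,0],[0,-4.5,0.1,0.3,0,0,0],[0,-5,0.1,0.3,0,0,0],[0,-5,0.1,0.3,0,0,0],[0,-5,0.1,0.3,0,0,0],[0,-5,0.1,0.3,0,0,0],[0,-5,0.1,0.3,0,0,0],[0,-4,0,0.3,0,0,0],[0,-2,0,0,0,0,0],[0,0,0,0,0,0,0]],
  ],
)

```text
time_s: 46.55
ee_pos: [292.3, -410.8, 188.1]
ee_rot: [-180.0, 0.1, 42.7]
force: [0.8, -0.3, -1.3]
gripper_width: 11.6
```

```bash
cat > pour.py <<'E'
import io,contextlib,sys
with contextlib.redirect_stdout(io.StringIO()):
    from ik import *
# usage: pour.py th1 lipz1 th2 lipz2 ... : per-step tool-frame increments along path, lip at fixed xy
c,r=pose(); a=[float(x) for x in sys.argv[1:]]
pan=r*(E_('z',180)*E_('x',180)).inv(); print('tilt',np.round(pan.as_euler('zyx',degrees=True),1),'lip',np.round(c-pan.apply([153,0,2.6]),1),monitor.state()['qpos'].round(1))
for th,z in zip(a[::2],a[1::2]):
    p,T=tcp(-140,th,[378,-337,z]); print(th,np.round(r.inv().apply(p-c)/10,2),np.round((r.inv()*T).as_rotvec(),3)); c,r=p,T
E
python3 pour.py 0 120 10 112 20 105 30 98
```

```text
tilt [-1.373e+02  1.000e-01 -0.000e+00] lip [ 404.7 -306.9  185.3] [-5.58e+01  1.31e+01  1.01e+02 -1.00e-01  6.59e+01 -8.50e+00]
0.0 [-3.98 -0.33  6.55] [-0.     0.001  0.048]
10.0 [ 0.28  0.   -1.85] [-0.    -0.175  0.   ]
20.0 [ 0.4   0.   -1.96] [-0.    -0.175 -0.   ]
30.0 [ 0.52 -0.   -2.  ] [-0.    -0.175  0.   ]
```

>>> move_arm(
  increments=[
    [[0,-2,-0.3,3,0,0,0.048],[0,-1.7,0,2.2,0,0,0],[0,0.3,0,-1.85,0,-0.175,0],[0,0.4,0,-1.96,0,-0.175,0],[0,0.5,0,-2,0,-0.175,0],[0,0,0,0,0,0,0]],
  ],
)

```text
time_s: 47.3
ee_pos: [281.2, -416.7, 189.8]
ee_rot: [-180.0, 30.8, 40.6]
force: [-0.1, -0.1, -2.6]
gripper_width: 11.7
```

```bash
python3 pour.py 30 105 40 98 50 90
```

```text
tilt [-135.1   22.9  -21.2] lip [ 380.  -332.   109.3] [-37.8  16.1 104.  -32.2  70.   25.5]
30.0 [-0.19  0.11  0.82] [0.005 0.013 0.009]
40.0 [ 0.63  0.   -2.05] [ 0.    -0.175 -0.   ]
50.0 [ 0.79 -0.   -2.04] [-0.    -0.175  0.   ]
```

>>> move_arm(
  increments=[
    [[0,-0.2,0.1,0.8,0.005,0.013,0.009],[0,0.63,0,-2.05,0,-0.17,0],[0,0.79,0,-2.04,0,-0.17,0],[0,0,0,0,0,0,0]],
  ],
)

```text
time_s: 47.8
ee_pos: [300.7, -400.5, 208.2]
ee_rot: [-179.8, 49.5, 39.7]
force: [-0.9, -0.1, -1.6]
gripper_width: 11.9
```

```bash
python3 pour.py 50 88 56 83 62 78 68 75
```

```text
tilt [-128.1   36.   -36.7] lip [ 375.6 -338.3   90.2] [-26.8  22.4 102.8 -44.6  82.9  40.9]
50.0 [ 0.34  0.1  -0.19] [-0.007 -0.008 -0.003]
56.0 [ 0.49  0.   -1.28] [ 0.    -0.105  0.   ]
62.0 [ 0.53 -0.   -1.32] [-0.    -0.105 -0.   ]
68.0 [ 0.38  0.   -1.46] [ 0.    -0.105 -0.   ]
```

>>> move_arm(
  increments=[
    [[0,0.3,0.1,-0.2,-0.007,-0.008,-0.003],[0,0.5,0,-1.3,0,-0.105,0],[0,0,0,0,0,0,0],[0,0.5,0,-1.3,0,-0.105,0],[0,0,0,0,0,0,0],[0,0,0,0,0,0,0],[0,0.4,0,-1.4,0,-0.105,0],[0,0,0,0,0,0,0],[0,0,0,0,0,0,0]],
  ],
)

```text
time_s: 48.92
ee_pos: [326.7, -380.1, 222.7]
ee_rot: [178.9, 67.2, 37.9]
force: [-1.3, -0.1, -1.9]
gripper_width: 11.8
```

```bash
python3 pour.py 68 78 75 75 82 74
python3 - <<'E'
from h import *
for n in('top','side'):
    f=grab(n);W=world(f);hsv=cv2.cvtColor(f['color'],cv2.COLOR_RGB2HSV);H,S,V=[hsv[...,i].astype(int) for i in range(3)]
    m=((H>=4)&(H<14)&(S>130)&(V>80)&(W[...,1]<-180)&(W[...,0]<560)&(W[...,0]>280)&(W[...,2]<200)).astype(np.uint8)
    nc,l,st,_=cv2.connectedComponentsWithStats(m)
    print(n,[(int(st[i,4]),np.round(np.median(W[l==i],0)).tolist()) for i in range(1,nc) if st[i,4]>6])
E
```

```text
tilt [-115.9   45.7  -56.4] lip [ 371.5 -345.2   80.6] [-19.2  30.7 101.1 -52.1  95.9  50.8]
68.0 [ 0.64 -0.03 -1.05] [-0.014 -0.013 -0.014]
75.0 [ 0.42 -0.   -1.75] [ 0.    -0.122  0.   ]
82.0 [ 0.24  0.   -1.84] [ 0.    -0.122  0.   ]
top []
side [(13, [343.0, -322.0, 102.0]), (9, [352.0, -315.0, 94.0]), (23, [437.0, -278.0, 19.0])]
```

>>> move_arm(
  increments=[
    [[0,0.6,0,-1,-0.014,-0.013,-0.014],[0,0.4,0,-1.75,0,-0.122,0],[0,0,0,0,0,0,0],[0,0.2,0,-1.8,0,-0.122,0],[0,0,0,0,0,0,0],[0,0,0,0,0,0,0],[0,0,0,0,0,0,0],[0,0,0,0,0,0,0]],
  ],
)

```text
time_s: 50.02
ee_pos: [362.8, -350.4, 230.8]
ee_rot: [177.2, 81.7, 37.2]
force: [0.8, 0.4, -2.3]
gripper_width: 11.6
```

```bash
python3 pour.py 82 75 60 95 40 110
python3 - <<'E'
from h import *
fs=[]
for n in('top','side'):
    f=grab(n);fs.append(f);W=world(f);hsv=cv2.cvtColor(f['color'],cv2.COLOR_RGB2HSV);H,S,V=[hsv[...,i].astype(int) for i in range(3)]
    m=((H>=4)&(H<14)&(S>130)&(V>80)&(W[...,1]<-180)&(W[...,0]<560)&(W[...,0]>280)&(W[...,2]<200)).astype(np.uint8)
    nc,l,st,_=cv2.connectedComponentsWithStats(m)
    print(n,[(int(st[i,4]),np.round(np.median(W[l==i],0)).tolist()) for i in range(1,nc) if st[i,4]>6])
c=lambda f,x,y,w,h,k: cv2.resize(f['color'][y:y+h,x:x+w],None,fx=k,fy=k,interpolation=2)
cv2.imwrite('pics/p11.png',np.hstack([c(fs[0],290,200,130,120,3),c(fs[1],270,80,130,120,3)])[:,:,::-1])
E
```

```text
tilt [-100.2   49.3  -77.2] lip [ 378.5 -338.6   79. ] [-13.5  38.5  98.9 -56.3 106.9  55.7]
82.0 [ 0.41 -0.05 -0.09] [ 0.    -0.005 -0.007]
60.0 [-0.96 -0.    5.47] [ 0.     0.384 -0.   ]
40.0 [-0.47  0.    4.5 ] [0.    0.349 0.   ]
top []
side [(13, [435.0, -279.0, 18.0]), (27, [398.0, -291.0, 15.0])]
```

View pics/p11.png

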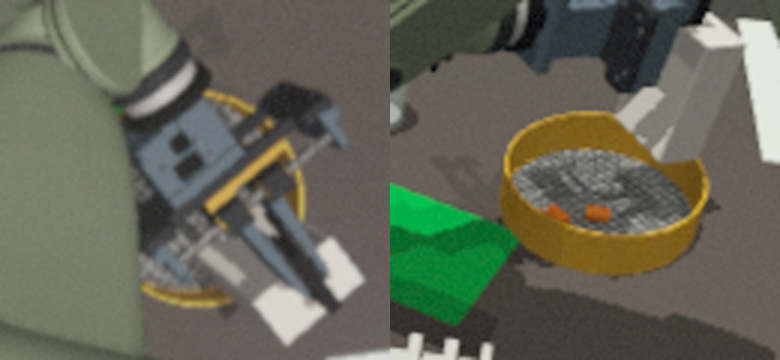

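The side crop shows two plugs on the mesh (558,213 and 597,213) and the pan tipped over it. I'll check inside the pan with the wrist camera.

Run:
```python
from h import *
f=grab('wrist');W=world(f);hsv=cv2.cvtColor(f['color'],cv2.COLOR_RGB2HSV);H,S,V=[hsv[...,i].astype(int) for i in range(3)]
m=((H>=3)&(H<14)&(S>120)&(V>60)).astype(np.uint8)
nc,l,st,_=cv2.connectedComponentsWithStats(m)
print([(int(st[i,4]),np.round(np.median(W[l==i],0)).tolist()) for i in range(1,nc) if st[i,4]>15])
save(f,'w12.png')
```

```text
[(28, [-600.0, -532.0, 67.0]), (2982, [-2342.0, -487.0, 336.0]), (371, [-2344.0, -2149.0, 612.0]), (57, [-873.0, -414.0, 489.0]), (26, [-2338.0, -495.0, 799.0]), (161, [-2343.0, -464.0, 1093.0]), (46, [-2340.0, -946.0, 1367.0]), (84, [-881.0, -407.0, 764.0]), (21, [-2333.0, -483.0, 1352.0])]
```

View pics/w12.png

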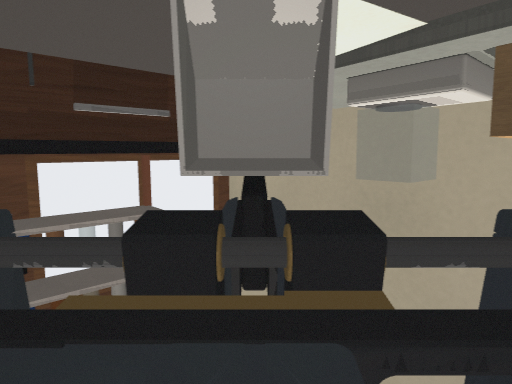

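The pan floor and ramp look empty, so all the plugs have left. Tilting back and lifting clear.

>>> move_arm(
  increments=[
    [[0,-1.5,0,0,0,0,0],[0,-2,0,1.6,0,0.17,0],[0,-0.7,0,2,0,0.17,0],[0,-0.7,0,1.5,0,0.17,0],[0,-0.7,0,1,0,0.17,0],[0,-0.7,0,1,0,0.17,0],[0,-0.5,0,0.5,0,0.17,0],[0,-0.5,0,0,0,0.17,0],[0,0,0,0,0,0.17,0],[0,0,0,0,0,0,0]],
  ],
)

```text
time_s: 51.42
ee_pos: [283.3, -411.0, 270.4]
ee_rot: [179.5, 2.3, 40.3]
force: [0.5, 0.8, -1.9]
gripper_width: 11.5
```

```bash
python3 pour.py 0 140
python3 - <<'E'
from h import *
print(pose()[0],pose()[1].as_euler('xyz',degrees=True))
delta([480,-250,200],[180,0,40])
E
```

```text
tilt [-139.7    1.4   -1.8] lip [ 399.9 -312.3  261.8] [-55.3   9.2  93.9  -2.3  76.2  -5. ]
0.0 [-2.79  0.28 12.9 ] [0.009 0.039 0.005]
[ 283.33345001 -411.04359413  270.36801445] [179.48716709   2.25467488  40.28828209]
shift cm [25.67  0.38  6.04] rot [0.009 0.039 0.005]
```

>>> move_arm(
  increments=[
    [[0,5,0,0,0.009,0.039,0],[0,5,0,0,0,0,0],[0,5,0,0,0,0,0],[0,5,0,0,0,0,0],[0,5,0,0,0,0,0],[0,5,0,0,0,0,-0.178],[0,4,0,0,0,0,-0.178],[0,4,0,0,0,0,-0.178],[0,0,0,0,0,0,-0.178],[0,0,0,0,0,0,-0.178],[0,0,0,0,0,0,-0.178],[0,0,0,0,0,0,-0.178]],
  ],
)

```text
time_s: 52.92
ee_pos: [555.9, -127.5, 261.5]
ee_rot: [-177.4, 0.3, 115.3]
force: [0.0, -0.3, -2.0]
gripper_width: 11.6
```

Run:
```python
from h import *
print(pose()[0])
delta([653,-204.5,150],[180,0,173.7])
```

```text
[ 555.89036585 -127.49009126  261.54925807]
shift cm [-11.05   5.99  10.96] rot [-0.045 -0.018 -1.019]
```

>>> move_arm(
  increments=[
    [[0,0,0,0,0,0,-0.17],[0,0,0,0,0,0,-0.17],[0,0,0,0,0,0,-0.17],[0,0,0,0,0,0,-0.17],[0,0,0,0,0,0,-0.17],[0,0,0,0,0,0,-0.17],[0,0,0,0,0,0,0]],
  ],
)

```text
time_s: 53.8
ee_pos: [551.0, -118.5, 260.5]
ee_rot: [-177.4, -3.1, 176.6]
force: [0.2, -0.8, -1.5]
gripper_width: 11.7
```

Run:
```python
from h import *
print(pose()[0])
delta([653,-204.5,120],[180,0,173.7])
```

```text
[ 550.97249787 -118.46424782  260.46459573]
shift cm [-11.44  -7.35  13.8 ] rot [-0.047 -0.053  0.051]
```

>>> move_arm(
  increments=[
    [[0,-3.5,-2.5,3,-0.047,-0.053,0.051],[0,-3.5,-2.4,3,0,0,0],[0,-3.2,-2,3,0,0,0],[0,0,0,2,0,0,0],[0,0,0,0,0,0,0]],
  ],
)

```text
time_s: 54.42
ee_pos: [646.7, -195.4, 147.3]
ee_rot: [-179.7, -0.1, 173.3]
force: [-0.8, 0.3, -1.2]
gripper_width: 11.4
```

Run:
```python
from h import *
print(pose()[0])
delta([653,-204.5,75],[180,0,173.7])
```

```text
[ 646.71866018 -195.41269337  147.30072371]
shift cm [-0.75 -0.79  7.23] rot [-0.005 -0.002 -0.008]
```

>>> move_arm(
  increments=[
    [[0,-0.7,-0.8,2,-0.005,0,-0.008],[0,0,0,3,0,0,0],[0,0,0,1.7,0,0,0],[0,0,0,0,0,0,0]],
  ],
)

```text
time_s: 54.92
ee_pos: [654.6, -204.6, 80.0]
ee_rot: [-179.9, 0.1, 173.7]
force: [0.6, -0.2, -1.6]
gripper_width: 11.7
```

Run:
```python
from h import *
delta([653,-204.5,51],[180,0,173.7])
```

```text
shift cm [ 0.16 -0.    2.9 ] rot [-0.002  0.002  0.001]
```

>>> move_arm(
  increments=[
    [[0,0.1,0,1.4,0,0.001,0],[0,0,0,1,0,0,0],[0,0,0,0.3,0,0,0],[0,0,0,0,0,0,0]],
  ],
)

```text
time_s: 55.42
ee_pos: [655.0, -205.0, 53.6]
ee_rot: [-179.8, 0.3, 173.7]
force: [-0.4, 0.1, -1.6]
gripper_width: 11.5
```

>>> move_arm(
  increments=[
    [[0,0,0,0.25,0,0,0],[0,0,0,0.08,0,0,0],[0,0,0,0.06,0,0,0],[0,0,0,0,0,0,0]],
  ],
)

```text
time_s: 55.92
ee_pos: [655.4, -205.2, 51.4]
ee_rot: [-179.8, 0.4, 173.7]
force: [-0.2, 0.0, -1.0]
gripper_width: 11.7
```

>>> move_arm(
  increments=[
    [[0,0,0,0.1,0,0,0],[0,0,0,0.1,0,0,0],[0,0,0,0,0,0,0]],
  ],
)

```text
time_s: 56.3
ee_pos: [655.5, -205.2, 51.2]
ee_rot: [-179.8, 0.4, 173.7]
force: [-0.3, 0.1, 1.5]
gripper_width: 11.8
```

Contact (the vertical force has reversed). Releasing, rising and moving out of the cameras' way.

>>> move_arm(
  increments=[
    [[0.5,0,0,0,0,0,0],[0.5,0,0,0,0,0,0],[0.5,0,0,0,0,0,0],[0.5,0,0,0,0,0,0],[0.5,0,0,-3,0,0,0],[0.5,0,0,-5,0,0,0],[0.5,0,0,-5,0,0,0],[0.5,0,0,-5,0,0,0],[0.5,2,5,0,0,0,0],[0.5,2,5,0,0,0,0],[0.5,2,5,0,0,0,0],[0.5,2,5,0,0,0,0]],
  ],
)

```text
time_s: 57.8
ee_pos: [597.6, 4.8, 233.7]
ee_rot: [-179.8, 0.6, 173.3]
force: [0.2, 0.5, -0.5]
gripper_width: 45.5
```

>>> move_arm(
  increments=[
    [[0.5,1,5.5,0,0,0,0],[0.5,1,5.5,0,0,0,0],[0.5,1,5.5,0,0,0,0],[0.5,1,5.5,0,0,0,0],[0.5,1,5.5,0,0,0,0],[0.5,1,5.5,0,0,0,0],[0.5,0,0,0,0,0,0]],
  ],
)

```text
time_s: 58.68
ee_pos: [573.1, 353.7, 232.3]
ee_rot: [-179.9, 0.8, 173.6]
force: [0.3, -0.1, 0.0]
gripper_width: 45.7
```

```bash
python3 rodchk.py
python3 - <<'E'
from h import *
fs=[]
for n in('top','side'):
    f=grab(n);fs.append(f);W=world(f);hsv=cv2.cvtColor(f['color'],cv2.COLOR_RGB2HSV);H,S,V=[hsv[...,i].astype(int) for i in range(3)]
    m=((H>=4)&(H<14)&(S>130)&(V>80)&(abs(W[...,1])<480)&(W[...,0]<700)&(W[...,0]>250)&(W[...,2]<120)).astype(np.uint8)
    nc,l,st,_=cv2.connectedComponentsWithStats(m)
    print(n,[(int(st[i,4]),np.round(np.median(W[l==i],0)).tolist()) for i in range(1,nc) if st[i,4]>6])
c=lambda f,x,y,w,h,k: cv2.resize(f['color'][y:y+h,x:x+w],None,fx=k,fy=k,interpolation=2)
cv2.imwrite('pics/p13.png',np.vstack([c(fs[0],100,110,310,200,2),c(fs[1],100,60,310,200,2)])[:,:,::-1][:,:620])
E
python3 - <<'E'
import cv2;i=cv2.imread('pics/p13.png');cv2.imwrite('pics/p13.png',cv2.resize(i,(465,600)))
E
```

```text
side 75 -1.712864747204149 [653.96342012 660.60211669] -81.45812948582844 24.925206472337933
top 225 -2.0703225139139256 [654.14374415 662.16897287] -80.91910084750151 25.93299831209421
top [(25, [461.0, -268.0, 18.0]), (27, [445.0, -275.0, 18.0]), (24, [401.0, -292.0, 18.0])]
side [(9, [398.0, -290.0, 12.0])]
```

View pics/p13.png

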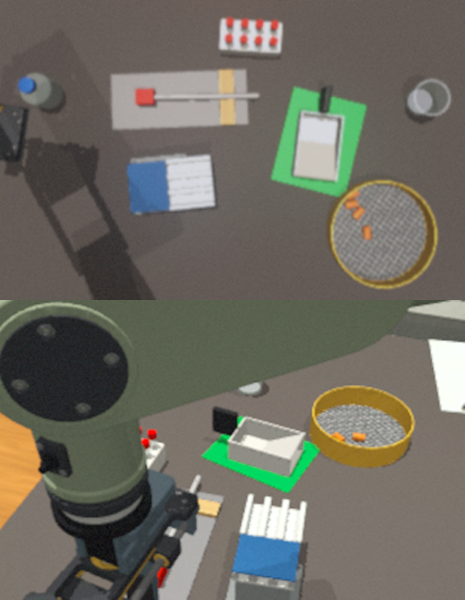

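The top view shows everything back in place and plugs in the sieve at about (352,200), (358,213) and (367,233). I need to confirm there are four, so I'm enlarging the sieve.

Run:
```python
from h import *
f=grab('top'); save(f,'p14.png',(280,160,400,310),4)
```

```text
(no output)
```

View pics/p14.png

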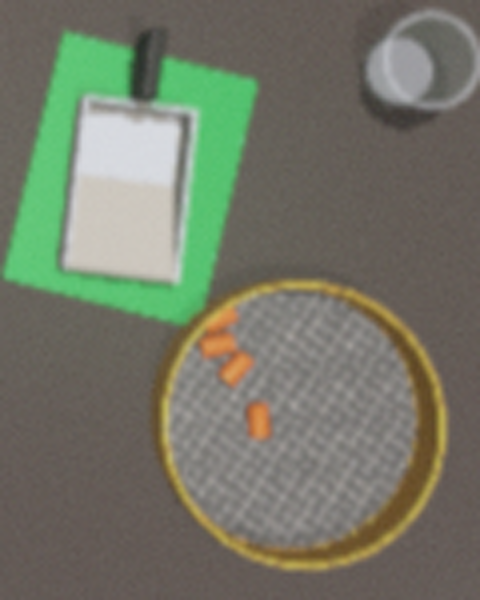

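Four plugs are in the sieve (222,318; 218,345; 236,369; 259,420). The pan is empty and upright on the mat. Handing in.

```bash
python3 -c "
from h import *
print(monitor.state()['time_s'],job.job_done())"
```

```text
the job is handed in; nothing more can be done
58.925 None
```

The job is done and handed in at 58.9 s. All four plugs present (two in lane 1, one each in lanes 0 and 2) were pushed into the pan with the rod and then poured into the sieve.

**Last checks:**
- **Plugs:** the last top view shows four plugs in the sieve, one lying against its wall. The pan and the channels are empty. The colour mask separated only three blobs, because two plugs touch; I counted four by eye in the enlarged picture.
- **Pan:** it stands upright on its mat, about where it started.
- **Rod:** it lies on its rest within about 3 mm of where it was, and its direction is within about half a degree.
- **Bystanders:** the bottle, tube block and beaker look unmoved in the pictures; I did not measure them. I saw no large forces in the readings after each move, and saw no sign of the rod or pan being knocked aside.

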